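# Pin the loose bushings and shut their covers

### The arm

A 6-joint arm with a two-finger parallel gripper is mounted at the origin on a cart in front of the work surface, level with it; the furniture and walls round the work are solid. World frame = base frame: x ahead of the robot, y to its left, z up, the work surface at z = 0. Lengths are in mm, angles in rad, forces in N, time in s.
With the tool pointing down it reaches from about 400 to 925 mm from the base axis. Payload 12.5 kg.
Tool frame: the origin (TCP) lies where the fingers leave the gripper's body, on its centre line; the fingertips stand 78 mm ahead of it and the grasp point (between the pads) lies 59 mm ahead of it; z points along the fingers, y is the direction in which the jaws open and shut (so a half turn about z gives the same grasp; the last joint's range is limited). The gripper opens to 95 mm and grips with 3 to 60 N. Pads are 20 mm wide; open, the fingers measure 119 mm over their backs; the gripper's body (75 mm by 180 mm) begins 59 mm behind the grasp point.
Start: joints at [-1.244, 0.491, 1.559, -0, 1.092, -0.106], TCP at [262.156, -567.373, 292.261] pointing down, gripper open.
Joint ranges: [-3.1, 3.1], [-0.84, 2.19], [0.05, 2.79], [-1.13, 4.28], [0.06, 2.93], [-2.69, 2.69]. Speed limits (rad/s): [2.22, 2.22, 2.79, 3.14, 3.14, 3.14].

### API

Orientations are given as [roll, pitch, yaw] about the fixed x, y, z axes, in that order (R = Rz(yaw) Ry(pitch) Rx(roll)).
In Python, from cell import env, viewer, ticket, search_frame gives the robot as it stands.
- The arm moves only by the shell command python3 -m inch 'ROWS'. ROWS is a JSON object of lists of equal length, an entry for each row: "hand": the opening, from 0 (shut) to 1 (fully open); "delta_pos": the shift along the tool's x, y, z in cm, a list of three; "turn": the turn about the tool's z in rad. A call has 1 to 20 rows; each row shifts and turns the commanded pose from where the row before left it, along the tool's axes as they then stand; what a row does not reach is not made up. A row lasts 1/10 s, in which the tool goes at most 50 mm and 8.59 degrees, less where a joint would pass 70% of its speed; a pose out of reach is approached as far as the arm can. A call is refused whole if a number of a shift passes 5 or a number of a turn 0.15, either way. A call with a gripper value outside its range is refused whole. The fingers move at their own pace and stop on an object; the grip force is fixed at half the most. Time passes only in rows, so rows that do not move let the fingers close. It gives the time, the measured TCP pose, the force and the opening at its end, in the units of the state.
- env.state(): the state, without advancing time (a new reading comes with each control period).
- viewer.read_camera(name): name is "scene" or "top" or "wrist"; returns (picture, depth): 420x560x3 uint8, blue, green, red; 420x560 float32, mm along the optical axis (not along the pixel's ray), 0 where there is no reading.
- viewer.get_calibration(name): a dict with "fx", "fy", "cx", "cy" (pixels), "k1" (the pictures are not rectified: a ray, as slopes to the right and down, at radius r is drawn at 1 + k1 r^2 times it, then the intrinsics apply), "T" (4x4, takes a point from camera to world coordinates). Camera axes: x right, y down, z forward; pixel columns grow to the right and rows downward; lengths in mm; the calibration is good to about 2 mm. A picture is of the moment at which its call begins: read the wrist's pose just before it. get_calibration takes no time and is no camera call; for the wrist camera it gives the pose at the moment of the call.
- ticket.job_done(): hands the job in, once; it reports no verdict.
Trained networks look in the newest picture that a camera, given by its name, has taken for a name from the list of things; names that differ only in an ending like _2 or _b are one class to them, and where a whole thing is asked for, a point or a joint stands for the part that bears it (a point fixed in the world has none). Each returns a list of dicts, best first, with "p" (0 to 1); they miss things now and then, are a little off and sometimes report something else, mostly with a low value. They report only what shows in the picture. A call takes as long as a camera call.
- search_frame(camera, label): "centre" ([column, row] in pixels, amid what is visible of it).
The state is a dict: "t": time; "joints": joint angles; "qvel": joint speeds; "tau": joint torques, N m; "eef_pos": TCP position; "tcp_rot": TCP orientation; "ft_force": force on the tool from outside, world axes, zero at the start; "moment": the same for the moment, N m; "opening": opening from 0.0 (shut) to 1.0 (fully open).
Only numpy, scipy, OpenCV 4.12 (cv2) and the standard library are available. Lean on these libraries where they do the work, as an engineer would, in place of code of your own. Each camera call takes 0.05 s, during which the arm holds its last target.

### The job

Fit every steel cross pin on the bench, each in a housing of its own: turn that housing's loose bushing by its bar until the cross hole lines up with the hole in the housing's front, and push the pin through until its head is fully home against the housing. Only once its pin is home, press the housing's hinged cover down over the pin's head until it snaps and stays shut; if a housing gets no pin, leave its cover open.

Things in the scene. Friction and masses are not known exactly. Their poses are not given: they have to be found in the camera images.
- housing_a: grey cast housing fixed to the bench. Origin on the bench under its bushing's axis, z up, x = the way the pin is pushed in. Body 56 x 56 mm, front face at x -28, top at z 42; base plate 8 thick (x -70 to 34, y -34 to 58). Ledge under the pin's head: 13 wide, top at z 15. Hinge post of the cover: x -64 to -34, y 44 to 56, z up to 41; nothing at -y of the head.
- hole_a (a point): mouth of housing_a's cross hole: centre of the hole in the front face (housing x -28, y 0, z 26 mm), axes as the housing's. The hole, 14 mm in diameter, runs along x through the front wall and the bushing into the back wall; a pin is home when its head's front meets this face, its origin then 17 mm in front of this point and up to 1 mm lower.
- bushing_a (a joint): turn of the loose brass bushing in housing_a, rad, counter-clockwise from above, -6.3 to 6.3; stays where left. Grip bar on top: 36 long, 13 thick, z 45 to 65 mm above the bench, centred over the housing's origin, parallel to the bushing's cross hole and along housing x at 0. The hole goes right through: in line at 0, +pi or -pi (within 0.1 the tapered nose finds it). Starts at 0.4 to 2.74.
- cover_a (a joint): hinged aluminium cover of housing_a, rad: 0 = shut, level over the pin's head, upper face at z 41 mm; 1.5 = standing open (edge at z 88); 1.65 at most. A weak spring (under 2 N at the edge) holds it open; below 0.33 a ball catch resists, and pressed past about 0.15 (about 4 N near the edge) it snaps to 0 and holds. A lip at its -x end drops 3 mm behind a home pin's head; it lands on a pin not home.
- hinge_a (a point): middle of the hinge line of housing_a's cover (housing x -50, y 50, z 37 mm), axes as the housing's. The line runs along x, 40 mm long, as wide as the cover; the cover's free edge is 51 mm from it, straight up (+z) when open and towards -y when shut. The plate is 3 mm thick, its outer face 4 mm from the hinge line.
- housing_b: grey cast housing fixed to the bench. Origin on the bench under its bushing's axis, z up, x = the way the pin is pushed in. Body 56 x 56 mm, front face at x -28, top at z 42; base plate 8 thick (x -70 to 34, y -34 to 58). Ledge under the pin's head: 13 wide, top at z 15. Hinge post of the cover: x -64 to -34, y 44 to 56, z up to 41; nothing at -y of the head.
- hole_b (a point): mouth of housing_b's cross hole: centre of the hole in the front face (housing x -28, y 0, z 26 mm), axes as the housing's. The hole, 14 mm in diameter, runs along x through the front wall and the bushing into the back wall; a pin is home when its head's front meets this face, its origin then 17 mm in front of this point and up to 1 mm lower.
- bushing_b (a joint): turn of the loose brass bushing in housing_b, rad, counter-clockwise from above, -6.3 to 6.3; stays where left. Grip bar on top: 36 long, 13 thick, z 45 to 65 mm above the bench, centred over the housing's origin, parallel to the bushing's cross hole and along housing x at 0. The hole goes right through: in line at 0, +pi or -pi (within 0.1 the tapered nose finds it). Starts at 0.4 to 2.74.
- cover_b (a joint): hinged aluminium cover of housing_b, rad: 0 = shut, level over the pin's head, upper face at z 41 mm; 1.5 = standing open (edge at z 88); 1.65 at most. A weak spring (under 2 N at the edge) holds it open; below 0.33 a ball catch resists, and pressed past about 0.15 (about 4 N near the edge) it snaps to 0 and holds. A lip at its -x end drops 3 mm behind a home pin's head; it lands on a pin not home.
- hinge_b (a point): middle of the hinge line of housing_b's cover (housing x -50, y 50, z 37 mm), axes as the housing's. The line runs along x, 40 mm long, as wide as the cover; the cover's free edge is 51 mm from it, straight up (+z) when open and towards -y when shut. The plate is 3 mm thick, its outer face 4 mm from the hinge line.
- housing_c: grey cast housing fixed to the bench. Origin on the bench under its bushing's axis, z up, x = the way the pin is pushed in. Body 56 x 56 mm, front face at x -28, top at z 42; base plate 8 thick (x -70 to 34, y -34 to 58). Ledge under the pin's head: 13 wide, top at z 15. Hinge post of the cover: x -64 to -34, y 44 to 56, z up to 41; nothing at -y of the head.
- hole_c (a point): mouth of housing_c's cross hole: centre of the hole in the front face (housing x -28, y 0, z 26 mm), axes as the housing's. The hole, 14 mm in diameter, runs along x through the front wall and the bushing into the back wall; a pin is home when its head's front meets this face, its origin then 17 mm in front of this point and up to 1 mm lower.
- bushing_c (a joint): turn of the loose brass bushing in housing_c, rad, counter-clockwise from above, -6.3 to 6.3; stays where left. Grip bar on top: 36 long, 13 thick, z 45 to 65 mm above the bench, centred over the housing's origin, parallel to the bushing's cross hole and along housing x at 0. The hole goes right through: in line at 0, +pi or -pi (within 0.1 the tapered nose finds it). Starts at 0.4 to 2.74.
- cover_c (a joint): hinged aluminium cover of housing_c, rad: 0 = shut, level over the pin's head, upper face at z 41 mm; 1.5 = standing open (edge at z 88); 1.65 at most. A weak spring (under 2 N at the edge) holds it open; below 0.33 a ball catch resists, and pressed past about 0.15 (about 4 N near the edge) it snaps to 0 and holds. A lip at its -x end drops 3 mm behind a home pin's head; it lands on a pin not home.
- hinge_c (a point): middle of the hinge line of housing_c's cover (housing x -50, y 50, z 37 mm), axes as the housing's. The line runs along x, 40 mm long, as wide as the cover; the cover's free edge is 51 mm from it, straight up (+z) when open and towards -y when shut. The plate is 3 mm thick, its outer face 4 mm from the hinge line.
- pin_1: steel cross pin, loose on the bench (2 or 3 of the three are present): square head 34 x 20 x 20 mm (any side may be down), round shank 10 mm in diameter, 52 long, tapered nose. Origin at the head's centre, 10 mm above the bench when lying; x along the shank, head from x -17 to 17, nose at x 69. About 140 g, centre of mass 9 mm ahead of the origin.
- nose_1 (a point): the tip of pin_1's nose, on its axis 69 mm ahead of its origin; 24 mm past the bushing's axis, in the back wall, when the pin is home
- pin_2: steel cross pin, loose on the bench (2 or 3 of the three are present): square head 34 x 20 x 20 mm (any side may be down), round shank 10 mm in diameter, 52 long, tapered nose. Origin at the head's centre, 10 mm above the bench when lying; x along the shank, head from x -17 to 17, nose at x 69. About 140 g, centre of mass 9 mm ahead of the origin.
- nose_2 (a point): the tip of pin_2's nose, on its axis 69 mm ahead of its origin; 24 mm past the bushing's axis, in the back wall, when the pin is home
- pin_3: steel cross pin, loose on the bench (2 or 3 of the three are present): square head 34 x 20 x 20 mm (any side may be down), round shank 10 mm in diameter, 52 long, tapered nose. Origin at the head's centre, 10 mm above the bench when lying; x along the shank, head from x -17 to 17, nose at x 69. About 140 g, centre of mass 9 mm ahead of the origin.
- nose_3 (a point): the tip of pin_3's nose, on its axis 69 mm ahead of its origin; 24 mm past the bushing's axis, in the back wall, when the pin is home

How it is judged:
By the outcome, as a careful person would: the job done as asked, in the order asked, and still so for the second after the job is handed in, with the robot touching nothing.
Of pin_1, pin_2, pin_3 only 2 to 3 are there at a start; the rules pass over those that are not, and their reading is None.
At some moment in a run one of pin_1, pin_2, pin_3 may be knocked a few centimetres aside while the robot is not near it.
Once in a run the grip may slacken for a moment while it holds something.
It also fails if it takes over 210 s, if anything falls off the work surface, if the arm or the gripper's body presses on something with over 40 N, if the wrist force passes 120 N, or if a joint passes its speed limit or range.

## Working session

There is one attempt and no reset: what is moved stays moved. The work goes in short steps, Python scripts to look and compute and a shell command to move; the robot and the scene stay as the last step left them, time stands still between calls to the robot, and variables do not carry over. Pictures are saved under pics/ and viewed, and the job is handed in when it is done.

```bash
ls; mkdir -p pics; python3 - <<'E'
from cell import env,viewer
import cv2
print(env.state())
for n in ["scene","top","wrist"]:
    p,d=viewer.read_camera(n); cv2.imwrite(f"pics/{n}0.png",p)
    c=viewer.get_calibration(n); print(n,c)
E
```

```text
pics
{'t': 0.0, 'joints': array([-1.24357277e+00,  4.91536866e-01,  1.55946042e+00,  2.15825602e-05,
        1.09168314e+00, -1.05583923e-01]), 'qvel': array([-0.00064609, -0.00077851, -0.00063917,  0.00086427,  0.00073835,
       -0.00117316]), 'tau': array([-2.01046321e-03, -6.12645149e+01, -2.58183521e+01,  6.91264146e-02,
        4.81540232e-02, -1.45543781e-04]), 'eef_pos': array([ 262.11926758, -567.20125707,  291.67202   ]), 'tcp_rot': array([-3.14051295e+00, -1.33673385e-04,  4.32797444e-01]), 'ft_force': array([-0.22353642, -0.2182572 , -0.24199405]), 'moment': array([-0.04139706, -0.02172404,  0.02402784]), 'opening': 1.0036036502659802}
scene {'fx': 397.91377102015514, 'fy': 397.91377102015514, 'cx': 275.4000249808171, 'cy': 223.77330050159324, 'k1': -0.07076760688189432, 'T': array([[-6.59391081e-01, -4.93156746e-01,  5.67450285e-01,
         3.09534340e+01],
       [-7.51714886e-01,  4.21125826e-01, -5.07521200e-01,
         4.16974243e+02],
       [ 1.13195335e-02, -7.61215779e-01, -6.48399881e-01,
         6.18478682e+02],
       [ 0.00000000e+00,  0.00000000e+00,  0.0
[... 308 characters left out ...]
-2.42278033e-03,
        -1.33112955e+01],
       [ 3.30111436e-03, -9.83445277e-02, -9.95146952e-01,
         9.60442284e+02],
       [ 0.00000000e+00,  0.00000000e+00,  0.00000000e+00,
         1.00000000e+00]])}
wrist {'fx': 306.44053889543375, 'fy': 306.44053889543375, 'cx': 278.40630109786827, 'cy': 203.68593035673058, 'k1': -0.05343426811509579, 'T': array([[ 4.18252642e-01, -8.76746211e-01, -2.37446434e-01,
         3.29346604e+02],
       [-9.08329403e-01, -4.04156633e-01, -1.07680604e-01,
        -5.36933502e+02],
       [-1.55698923e-03,  2.60717275e-01, -9.65413941e-01,
         3.83271735e+02],
       [ 0.00000000e+00,  0.00000000e+00,  0.00000000e+00,
         1.00000000e+00]])}
```

View pics/scene0.png

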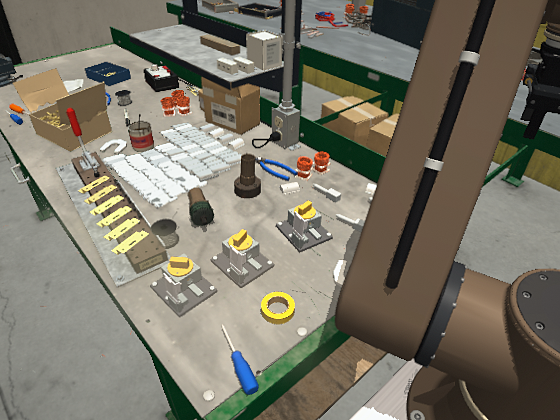

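View pics/top0.png

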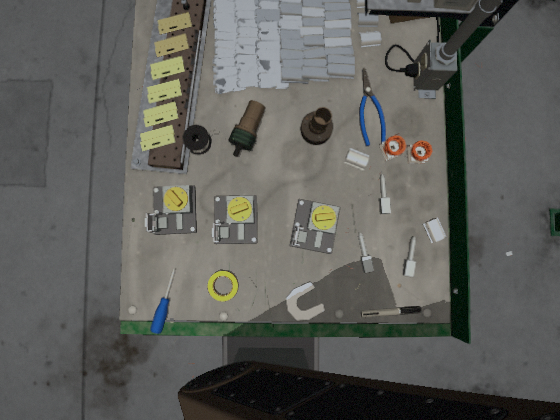

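View pics/wrist0.png

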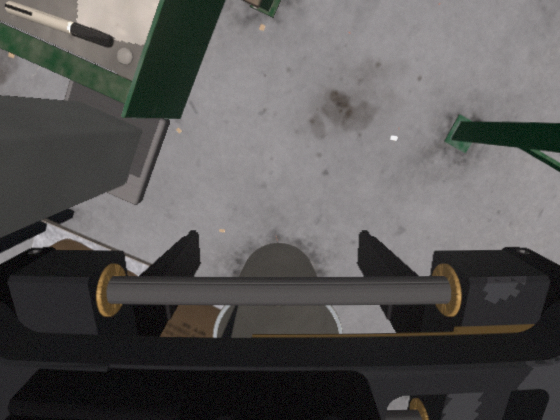

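The top view shows three housings, near (172,210), (237,219) and (317,226). It also shows three pins, with heads near (384,207), (367,265) and (409,268) and shanks pointing up in the image. Next I'll zoom in and measure.

```bash
cat > h.py <<'E'
import numpy as np,cv2,json
from cell import env,viewer,ticket,search_frame
def cam(n):
    c=viewer.get_calibration(n); K=np.array([[c['fx'],0,c['cx']],[0,c['fy'],c['cy']],[0,0,1.]])
    return K,np.array([c['k1'],0,0,0,0.]),np.array(c['T'])
def ray(n,uv,C=None):
    K,D,T=C or cam(n)
    p=cv2.undistortPoints(np.array(uv,float).reshape(-1,1,2),K,D).reshape(-1,2)
    d=np.c_[p,np.ones(len(p))]@T[:3,:3].T
    return T[:3,3],d
def atz(n,uv,z,C=None):
    o,d=ray(n,uv,C); s=(z-o[2])/d[:,2]; return o+d*s[:,None]
def proj(n,P,C=None):
    K,D,T=C or cam(n); Ti=np.linalg.inv(T)
    r=cv2.projectPoints(np.array(P,float).reshape(-1,3),cv2.Rodrigues(Ti[:3,:3])[0],Ti[:3,3],K,D)[0]
    return r.reshape(-1,2)
def cloud(n,d,C=None):
    v,u=np.nonzero(d>0); K,D,T=C or cam(n)
    p=cv2.undistortPoints(np.c_[u,v].astype(float).reshape(-1,1,2),K,D).reshape(-1,2)
    X=np.c_[p,np.ones(len(p))]*d[v,u][:,None]
    return X@T[:3,:3].T+T[:3,3],np.c_[u,v]
E
python3 - <<'E'
from h import *
p,d=viewer.read_camera("top"); np.save("top0.npy",d); cv2.imwrite("pics/topraw.png",p)
for l in ["housing_a","bushing_a","cover_a","hole_a","hinge_a","pin_1","nose_1"]:
    r=search_frame("top",l); print(l,[(np.round(x['centre']).tolist(),round(x['p'],2),np.round(atz("top",x['centre'],20)[0][:2]).tolist()) for x in r])
cv2.imwrite("pics/z1.png",cv2.resize(p[175:265,130:350],None,fx=3.6,fy=3.6,interpolation=cv2.INTER_CUBIC))
cv2.imwrite("pics/z2.png",cv2.resize(p[165:290,340:460],None,fx=4.5,fy=4.5,interpolation=cv2.INTER_CUBIC))
E
```

```text
housing_a [([317.0, 223.0], 0.78, [513.0, -103.0]), ([234.0, 220.0], 0.74, [519.0, 73.0]), ([171.0, 208.0], 0.63, [541.0, 208.0])]
bushing_a [([176.0, 198.0], 0.97, [564.0, 199.0]), ([321.0, 216.0], 0.6, [529.0, -111.0]), ([242.0, 208.0], 0.58, [542.0, 57.0]), ([384.0, 201.0], 0.34, [561.0, -246.0])]
cover_a [([148.0, 223.0], 0.72, [509.0, 257.0]), ([294.0, 238.0], 0.58, [481.0, -53.0]), ([384.0, 198.0], 0.45, [567.0, -246.0]), ([217.0, 236.0], 0.4, [484.0, 110.0])]
hole_a [([313.0, 223.0], 0.97, [512.0, -94.0]), ([172.0, 212.0], 0.95, [533.0, 207.0]), ([235.0, 217.0], 0.84, [524.0, 71.0])]
hinge_a [([175.0, 212.0], 0.85, [532.0, 201.0]), ([233.0, 220.0], 0.83, [517.0, 75.0]), ([314.0, 227.0], 0.8, [504.0, -97.0]), ([176.0, 199.0], 0.37, [561.0, 198.0])]
pin_1 [([366.0, 259.0], 0.83, [437.0, -205.0]), ([409.0, 266.0], 0.58, [423.0, -297.0]), ([384.0, 200.0], 0.58, [563.0, -246.0]), ([178.0, 197.0], 0.49, [565.0, 195.0])]
nose_1 [([365.0, 256.0], 0.73, [443.0, -203.0]), ([414.0, 264.0], 0.7, [427.0, -308.0]), ([382.0, 198.0], 0.7, [567.0, -242.0])]
```

View pics/z1.png

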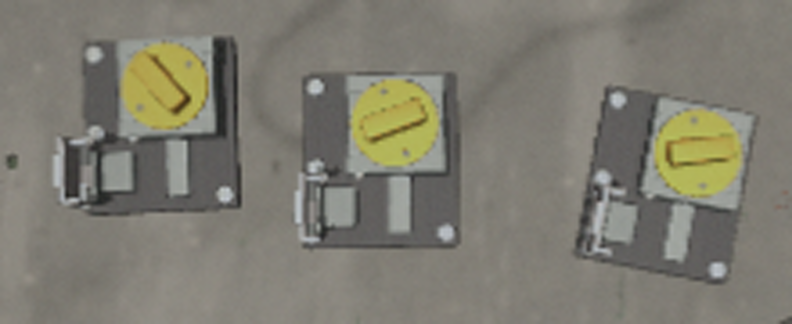

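View pics/z2.png

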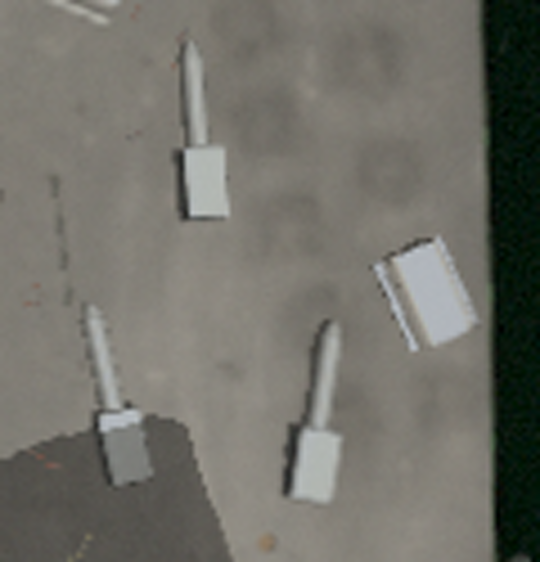

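```bash
cat >> h.py <<'E'
def rect_fit(P2):
    r=cv2.minAreaRect(P2.astype(np.float32)); return r
E
python3 - <<'E'
from h import *
d=np.load("top0.npy"); X,uv=cloud("top",d)
for c in [(564,199),(540,57),(529,-111)]:
    m=(np.hypot(X[:,0]-c[0]+20,X[:,1]-c[1]-10)<85)
    Y=X[m]; print(c,np.histogram(Y[:,2],bins=[-10,-3,3,6,12,14,17,30,36,39,45,50,60,64,68,80,95])[0])
    for lo,hi,n in [(38,49,'top'),(57,75,'bar'),(70,95,'cover')]:
        Z=Y[(Y[:,2]>lo)&(Y[:,2]<hi)]
        if n!='cover': Z=Z[np.hypot(Z[:,0]-c[0],Z[:,1]-c[1])<45]
        if len(Z)>4: print(n,len(Z),np.round(np.median(Z,0),1),rect_fit(Z[:,:2]))
for c in [(430,-205),(423,-297),(563,-246)]:
    m=(np.hypot(X[:,0]-c[0],X[:,1]-c[1])<70); Y=X[m]
    print(c,np.median(Y[:,2]),Y[:,2].max()); 
    H=Y[Y[:,2]>15]; print(len(H),H.mean(0),rect_fit(H[:,:2])) if len(H)>4 else 0
    S=Y[(Y[:,2]>6)]; print(len(S),rect_fit(S[:,:2]))
E
```

```text
(564, 199) [  34 2183  329  837   74   91  162   52   27  304  331   49   20  102
   44   68]
top 552 [557.8 190.4  45.2] ((559.5452270507812, 194.51686096191406), (56.874263763427734, 57.112266540527344), 4.160303115844727)
bar 120 [559.4 194.7  66.2] ((559.3793334960938, 194.67877197265625), (36.08575439453125, 13.163006782531738), 43.13921356201172)
cover 91 [506.6 240.3  86.4] ((531.390380859375, 228.88807678222656), (21.953582763671875, 88.43206024169922), 74.5404281616211)
(540, 57) [  35 2399  328  885   59   86  131   22   17  299  313   43   16   90
   22   54]
top 543 [534.3  59.1  45. ] ((538.8109741210938, 60.822601318359375), (55.10721206665039, 56.276817321777344), 0.8460703492164612)
bar 120 [538.3  59.9  66.1] ((539.1153564453125, 60.522830963134766), (13.60080337524414, 35.65926742553711), 21.786691665649414)
cover 60 [486.7 106.8  88.3] ((513.6939697265625, 86.28645324707031), (28.386661529541016, 96.59574127197266), 56.220069885253906)
(529, -111) [  34 2440  307  868   62   71  148   25   10  290  332   27   15   86
   36   54]
top 569 [ 520.9 -112.    45.1] ((523
[... 563 characters left out ...]
2.664794921875, -202.40545654296875), (86.37772369384766, 20.97113609313965), 13.161993026733398)
(423, -297) 0.8290620185754278 24.764943992297844
182 [ 425.72157852 -300.3677673    19.74159471] ((440.9362487792969, -303.3413391113281), (18.73033332824707, 80.33309173583984), 80.58723449707031)
254 ((442.5431213378906, -303.841796875), (18.761707305908203, 86.39363098144531), 80.0147476196289)
(563, -246) 1.0310925735713568 26.253421187646495
209 [ 562.84878401 -247.51360404   19.50798012] ((576.0203857421875, -246.2119140625), (80.04042053222656, 20.985240936279297), 5.006943702697754)
285 ((573.161865234375, -221.03201293945312), (85.61551666259766, 69.78026580810547), 11.140215873718262)
```

```bash
python3 -m inch '{"hand":[1,1,1,1,1,1,1,1,1,1],"delta_pos":[[0,0,-4],[4.5,-1,0],[4.5,-1,0],[4.5,-1,0],[4.5,-1,0],[4.5,-1,0],[0,0,0],[0,0,0],[0,0,0],[0,0,0]],"turn":[0.14,0.14,0.14,0.01,0,0,0,0,0,0]}'
```

```text
t: 1.55
eef_pos: [478.9, -497.9, 332.5]
tcp_rot: [3.141, 0.0, 0.001]
ft_force: [0.2, 0.4, -0.3]
opening: 0.999
```

```bash
python3 -m inch '{"hand":[1,1,1,1,1,1,1,1,1,1],"delta_pos":[[-1,-5,0],[-1,-5,1],[-1,-5,1],[-1,-5,1],[-1,-5,1],[0,-5,1],[0,0,0],[0,0,0],[0,0,0],[0,0,0]],"turn":[0,0,0,0,0,0,0,0,0,0]}'
cat >> h.py <<'E'
def ang(r,long=True):
    (c,(w,h),a)=r; a=a if (w>=h) else a+90
    return np.array(c),max(w,h),min(w,h),a
def snap(n,tag):
    C=cam(n); s=env.state(); p,d=viewer.read_camera(n); cv2.imwrite(f"pics/{tag}.png",p); np.save(f"{tag}.npy",d); np.savez(f"{tag}c.npz",K=C[0],D=C[1],T=C[2]); return p,d,C,s
E
python3 - <<'E'
from h import *
p,d,C,s=snap("wrist","w1")
print(s['eef_pos'],s['tcp_rot'])
X,uv=cloud("wrist",d,C)
for c in [(430,-207),(423,-299),(560,-246)]:
    Y=X[np.hypot(X[:,0]-c[0]-15,X[:,1]-c[1])<62]
    H=Y[(Y[:,2]>17)&(Y[:,2]<25)]; S=Y[(Y[:,2]>4)&(Y[:,2]<25)]
    print('bench',np.median(Y[Y[:,2]<4][:,2]))
    print('head',np.median(H[:,2]),len(H),ang(rect_fit(H[:,:2])));print('all',len(S),ang(rect_fit(S[:,:2])))
E
```

```text
t: 2.55
eef_pos: [431.0, -208.2, 284.1]
tcp_rot: [3.141, -0.001, 0.001]
ft_force: [0.1, -0.4, 0.1]
opening: 1.0
[ 431.02658884 -208.18166919  284.10418897] [ 3.14108010e+00 -5.32703596e-04  1.08647916e-03]
bench -1.2261394342937706
head 18.83253923924292 461 (array([ 426.9041748 , -208.54577637]), 33.93699645996094, 19.92427635192871, 12.406110763549805)
all 845 (array([ 452.26776123, -202.97038269]), 85.87535095214844, 19.940853118896484, 12.413457870483398)
bench -1.2649287988739388
head 18.719571469403178 448 (array([ 418.46368408, -299.43478394]), 33.75785446166992, 20.32628631591797, 169.56715393066406)
all 884 (array([ 443.37225342, -303.70922852]), 85.23213958740234, 20.37015724182129, 170.10281372070312)
bench -1.1339647654021405
head 18.9294741312558 559 (array([ 552.04144287, -248.28511047]), 33.94903564453125, 19.202472686767578, 4.216959476470947)
all 1050 (array([ 577.58880615, -246.66522217]), 85.32300567626953, 19.336942672729492, 3.724882125854492)
```

View pics/w1.png

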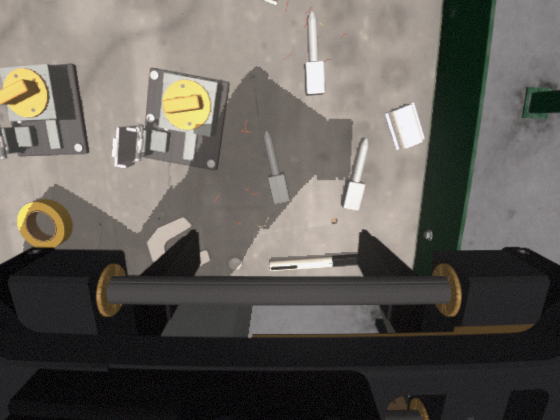

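Wrist view: three pins lie at (277,185), (355,185) and (314,75), and each has the given size. Next I'll look at the housings.

```bash
python3 -m inch '{"hand":[1,1,1,1,1,1,0.6,0.6,0.6],"delta_pos":[[0,-5,0],[0,-5,0],[0,-5,0],[0,-5,0],[0,-5,0],[0,-1,0],[0,0,0],[0,0,0],[0,0,0]],"turn":[0,0,0,0,0,0,0,0,0]}'
cat > hous.py <<'E'
from h import *
import sys
tag=sys.argv[1]
p,d,C,s=snap("wrist",tag)
print(s['t'],np.round(s['eef_pos'],1),np.round(s['tcp_rot'],4))
X,uv=cloud("wrist",d,C)
for n,c in zip("abc",[(559.5,194.5),(539,60.6),(523.2,-113.4)]):
    Y=X[np.hypot(X[:,0]-c[0],X[:,1]-c[1])<60]
    Y=Y[np.hypot(Y[:,0]-c[0],Y[:,1]-c[1])<42]
    print(n,np.histogram(Y[:,2],bins=range(38,70,2))[0])
    H=Y[(Y[:,2]>38.5)&(Y[:,2]<48)]; B=Y[(Y[:,2]>60)&(Y[:,2]<68)]
    if len(H)>10: print(' top',len(H),ang(rect_fit(H[:,:2])))
    if len(B)>10: print(' bar',len(B),np.median(B[:,2]),ang(rect_fit(B[:,:2])))
    Pl=X[(np.hypot(X[:,0]-c[0]+18,X[:,1]-c[1]-12)<85)&(X[:,2]>4)]
    if len(Pl)>10: print(' plate',len(Pl),ang(rect_fit(Pl[:,:2][Pl[:,2]<11])))
E
python3 hous.py w2
```

```text
t: 3.5
eef_pos: [430.6, 51.7, 283.8]
tcp_rot: [3.141, 0.0, 0.001]
ft_force: [0.1, -0.1, -0.4]
opening: 0.804
3.5 [430.6  51.7 283.8] [3.1414e+00 1.0000e-04 7.0000e-04]
a [127 798 161 857 455  15  26  21  21  22  20  31 161 350  13]
 top 2387 (array([558.36584473, 195.18193054]), 57.42070388793945, 56.65761184692383, 93.38215827941895)
 bar 555 64.4188742251979 (array([558.2199707 , 194.70283508]), 36.64218521118164, 13.325139999389648, 43.441139221191406)
 plate 9165 (array([556.89520264, 207.04985046]), 138.67054748535156, 93.32679748535156, 2.8935258388519287)
b [112 817 195 992 403  10   4   6   6  12   3  14 194 331   9]
 top 2518 (array([537.81524658,  62.01369476]), 56.87898254394531, 56.35273742675781, 1.7186453342437744)
 bar 548 64.25448225551881 (array([538.02209473,  61.86207199]), 36.35841751098633, 13.577503204345703, 111.0558853149414)
 plate 63755 (array([519.69915771,  73.64025116]), 103.71720886230469, 92.59650421142578, 1.2412387132644653)
c [ 160  745  136 1014  261   10   13   10   17   12   10   24  191  275
    3]
 top 2302 (array([ 522.03845215, -112.21392059]), 57.95414733886719, 56.64000701904297, 78.73941802978516)
 bar 493 64.14008366655582 (array([ 521.8616333 , -111.75053406]), 36.72929000854492, 13.619544982910156, 96.62273597717285)
 plate 7961 (array([506.16998291, -96.57873535]), 104.6220474243164, 93.04042053222656, 169.64867401123047)
```

View pics/w2.png

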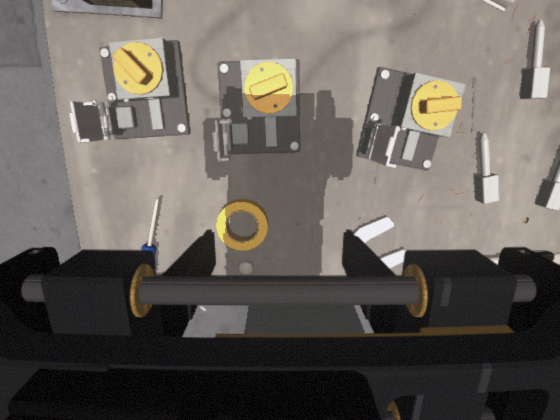

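Housings as measured from the wrist view: A (558.3,194.9) at 3.1°, B (537.9,61.9) at 1.3°, C (522,-112) at -10.4°. The bars lie at 43.3°, 111.2° and 96.9°. I'll turn bushing A first.

```bash
python3 -m inch '{"hand":[0.6,0.6,0.6,0.6,0.6,0.6,0.6,0.6,0.6,0.6,0.6,0.6,0.6,0.6,0.6],"delta_pos":[[4.26,-4.77,0],[4.26,-4.77,0],[4.25,-4.78,0],[0,0,0],[0,0,0],[0,0,0],[0,0,0],[0,0,0],[0,0,0],[0,0,0],[0,0,3.5],[0,0,3.5],[0,0,3.5],[0,0,3],[0,0,0]],"turn":[0,0,0,-0.149,-0.149,-0.149,-0.149,-0.149,-0.011,0,0,0,0,0,0]}'
```

```text
t: 5.05
eef_pos: [528.7, 164.7, 145.8]
tcp_rot: [-3.138, 0.005, 0.755]
ft_force: [-0.1, -0.3, -0.7]
opening: 0.602
```

```bash
cat > go.py <<'E'
from h import *
import sys
x,y,z,yaw=map(float,sys.argv[1:5]); s=env.state(); p=s['eef_pos']; w=s['tcp_rot'][2]
d=np.array([x,y,z])-p; c,n=np.cos(w),np.sin(w)
print('t',round(s['t'],2),'cm tool xyz',np.round([(d[0]*c+d[1]*n)/10,(d[0]*n-d[1]*c)/10,-d[2]/10],2),'turn',np.round(-(np.radians(yaw)-w+np.pi)%(2*np.pi)*-1 if 0 else -((np.radians(yaw)-w+np.pi)%(2*np.pi)-np.pi),3),'tilt',np.round(s['tcp_rot'][:2],3),'F',np.round(s['ft_force'],1),'op',round(s['opening'],3))
E
python3 go.py 558.3 194.9 126 43.3
python3 -m inch '{"hand":[0.6,0.6,0.6,0.6,0.6,0.6],"delta_pos":[[2.1,-0.1,0],[2.1,-0.1,0],[0,0,0],[0,0,1],[0,0,0.9],[0,0,0]],"turn":[0,0,0,0,0,0]}'
python3 go.py 558.3 194.9 126 43.3
```

```text
t 5.05 cm tool xyz [ 4.23 -0.18  1.98] turn -0.001 tilt [-3.138  0.005] F [-0.1 -0.3 -0.7] op 0.602
t: 5.65
eef_pos: [558.1, 195.1, 128.7]
tcp_rot: [-3.14, 0.002, 0.758]
ft_force: [0.5, -1.2, -0.3]
opening: 0.596
t 5.65 cm tool xyz [0.   0.03 0.27] turn 0.002 tilt [-3.14e+00  2.00e-03] F [ 0.5 -1.2 -0.3] op 0.596
```

```bash
python3 -m inch '{"hand":[0.6,0,0,0,0,0,0,0,0],"delta_pos":[[0,0,0.1],[0,0,0],[0,0,0],[0,0,0],[0,0,0],[0,0,0],[0,0,0],[0,0,0],[0,0,0]],"turn":[0,0,0,0,0,0,0,0,0]}'
python3 -m inch '{"hand":[0,0,0,0,0,0,0,0],"delta_pos":[[0,0,0],[0,0,0],[0,0,0],[0,0,0],[0,0,0],[0,0,0],[0,0,0],[0,0,0]],"turn":[0.12,0.12,0.12,0.12,0.12,0.1,0,0]}'
python3 go.py 558.3 194.9 126 3.1
```

```text
t: 6.55
eef_pos: [558.4, 196.2, 129.0]
tcp_rot: [-3.141, 0.0, 0.759]
ft_force: [-3.1, 3.4, 2.1]
opening: 0.136
t: 7.35
eef_pos: [558.7, 195.6, 129.0]
tcp_rot: [3.141, 0.001, 0.062]
ft_force: [-2.5, -1.5, 2.6]
opening: 0.136
t 7.35 cm tool xyz [-0.04  0.07  0.3 ] turn 0.008 tilt [3.141e+00 1.000e-03] F [-2.5 -1.5  2.6] op 0.136
```

```bash
python3 -m inch '{"hand":[0,0,0.4,0.4,0.4,0.4,0.4,0.4,0.4,0.4],"delta_pos":[[0,0,0],[0,0,0],[0,0,0],[0,0,0],[0,0,0],[0,0,0],[0,0,-3],[0,0,-3],[0,0,-2],[0,0,0]],"turn":[0.008,0,0,0,0,0,0,0,0,0]}'
python3 -m inch '{"hand":[0.6,0.6,0.6,0.6,0.6,0.6,0.6,0.6,0.6,0.6,0.6,0.6,0.6,0.6,0.6,0.6],"delta_pos":[[0,2.5,0],[0,2.5,0],[0,2.5,0],[0,2.5,0],[0,2.5,0],[0,0,0],[0,0,0],[0,0,0],[0,0,0],[0,0,0],[0,0,0],[0,0,0],[0,0,0],[0,0,0],[0,0,0],[0,0,0]],"turn":[-0.14,-0.14,-0.14,-0.14,-0.14,-0.14,-0.14,-0.14,-0.14,-0.14,-0.14,-0.14,-0.14,-0.03,0,0]}'
python3 go.py 537.9 61.9 126 111.2
```

```text
t: 8.35
eef_pos: [559.7, 195.9, 211.6]
tcp_rot: [-3.141, -0.005, 0.051]
ft_force: [1.0, -1.0, 0.1]
opening: 0.404
t: 9.95
eef_pos: [598.7, 79.7, 208.5]
tcp_rot: [-3.141, -0.0, 1.898]
ft_force: [0.2, 0.6, 0.4]
opening: 0.6
t 9.95 cm tool xyz [ 0.26 -6.33  8.25] turn -0.043 tilt [-3.141 -0.   ] F [0.2 0.6 0.4] op 0.6
```

```bash
python3 -m inch '{"hand":[0.6,0.6,0.6,0.6,0.6,0.6],"delta_pos":[[0.1,-2.1,0],[0.1,-2.1,0],[0.06,-2.1,2],[0,0,2],[0,0,1],[0,0,0]],"turn":[-0.043,0,0,0,0,0]}'
python3 go.py 537.9 61.9 127 111.2
```

```text
t: 10.55
eef_pos: [538.8, 60.1, 157.9]
tcp_rot: [-3.14, -0.001, 1.942]
ft_force: [-0.8, 0.2, -0.3]
opening: 0.599
t 10.55 cm tool xyz [ 0.2  -0.02  3.09] turn 0.002 tilt [-3.14e+00 -1.00e-03] F [-0.8  0.2 -0.3] op 0.599
```

```bash
python3 -m inch '{"hand":[0.6,0.6,0.6,0,0,0,0,0,0,0,0],"delta_pos":[[0.2,0,1.5],[0,0,1.5],[0,0,0],[0,0,0],[0,0,0],[0,0,0],[0,0,0],[0,0,0],[0,0,0],[0,0,0],[0,0,0]],"turn":[0,0,0,0,0,0,0,0,0,0,0]}'
python3 -m inch '{"hand":[0,0,0,0,0,0,0,0,0,0,0,0,0],"delta_pos":[[0,0,0],[0,0,0],[0,0,0],[0,0,0],[0,0,0],[0,0,0],[0,0,0],[0,0,0],[0,0,0],[0,0,0],[0,0,0],[0,0,0],[0,0,0]],"turn":[-0.12,-0.12,-0.12,-0.12,-0.12,-0.12,-0.12,-0.12,-0.12,-0.12,-0.024,0,0]}'
python3 go.py 537.9 61.9 126 181.3
```

```text
t: 11.65
eef_pos: [537.6, 61.7, 129.0]
tcp_rot: [-3.14, -0.0, 1.944]
ft_force: [-4.5, -3.8, 4.5]
opening: 0.137
t: 12.95
eef_pos: [537.8, 62.1, 129.0]
tcp_rot: [3.142, -0.001, -3.118]
ft_force: [-2.7, 0.6, 5.4]
opening: 0.137
t 12.95 cm tool xyz [-0.01 -0.02  0.3 ] turn 0.0 tilt [ 3.142e+00 -1.000e-03] F [-2.7  0.6  5.4] op 0.137
```

```bash
python3 -m inch '{"hand":[0.4,0.4,0.4,0.4,0.4,0.4,0.4,0.4],"delta_pos":[[0,0,0],[0,0,0],[0,0,0],[0,0,0],[0,0,-3],[0,0,-3],[0,0,-2],[0,0,0]],"turn":[0,0,0,0,0,0,0,0]}'
python3 -m inch '{"hand":[0.6,0.6,0.6,0.6,0.6,0.6,0.6,0.6,0.6,0.6,0.6,0.6,0.6,0.6,0.6,0.6,0.6,0.6],"delta_pos":[[0.2,-2.5,0],[0.2,-2.5,0],[0.2,-2.5,0],[0.2,-2.5,0],[0.2,-2.5,0],[0.2,-2.5,0],[0,-2.4,0],[0,0,0],[0,0,0],[0,0,0],[0,0,0],[0,0,0],[0,0,0],[0,0,0],[0,0,0],[0,0,0],[0,0,0],[0,0,0]],"turn":[0,0,0,0,0,0,0,0.14,0.14,0.14,0.14,0.14,0.14,0.14,0.14,0.14,0.14,0.073]}'
python3 go.py 522 -112 127 96.9
```

```text
t: 13.75
eef_pos: [538.9, 62.0, 211.3]
tcp_rot: [-3.141, 0.005, -3.116]
ft_force: [0.4, -0.1, -0.2]
opening: 0.4
t: 15.55
eef_pos: [530.5, -112.2, 207.9]
tcp_rot: [-3.141, -0.0, 1.689]
ft_force: [0.4, 0.3, -0.5]
opening: 0.6
t 15.55 cm tool xyz [ 0.12 -0.84  8.09] turn -0.002 tilt [-3.141 -0.   ] F [ 0.4  0.3 -0.5] op 0.6
```

```bash
python3 -m inch '{"hand":[0.6,0.6,0.6,0.6,0.6,0.6],"delta_pos":[[0.1,-0.8,0],[0,0,2],[0,0,2.5],[0,0,2],[0,0,1.5],[0,0,0]],"turn":[0,0,0,0,0,0]}'
python3 go.py 522 -112 127 96.9
python3 -m inch '{"hand":[0,0,0,0,0,0,0,0],"delta_pos":[[0,0,0],[0,0,0],[0,0,0],[0,0,0],[0,0,0],[0,0,0],[0,0,0],[0,0,0]],"turn":[0,0,0,0,0,0,0,0]}'
python3 -m inch '{"hand":[0,0,0,0,0,0,0,0,0,0,0,0,0],"delta_pos":[[0,0,0],[0,0,0],[0,0,0],[0,0,0],[0,0,0],[0,0,0],[0,0,0],[0,0,0],[0,0,0],[0,0,0],[0,0,0],[0,0,0],[0,0,0]],"turn":[-0.12,-0.12,-0.12,-0.12,-0.12,-0.12,-0.12,-0.12,-0.12,-0.12,-0.069,0,0]}'
python3 go.py 522 -112 126 169.6
```

```text
t: 16.15
eef_pos: [521.3, -112.0, 126.9]
tcp_rot: [-3.138, -0.002, 1.697]
ft_force: [-0.0, 0.4, 0.5]
opening: 0.598
t 16.15 cm tool xyz [-0.    0.07 -0.01] turn 0.006 tilt [-3.138e+00 -2.000e-03] F [-0.   0.4  0.5] op 0.598
t: 16.95
eef_pos: [521.8, -112.4, 129.1]
tcp_rot: [-3.14, -0.0, 1.695]
ft_force: [-5.2, -2.2, 5.8]
opening: 0.135
t: 18.25
eef_pos: [522.1, -112.2, 129.0]
tcp_rot: [3.142, -0.001, 2.962]
ft_force: [-4.9, 0.3, 6.1]
opening: 0.134
t 18.25 cm tool xyz [0.02 0.01 0.3 ] turn 0.002 tilt [ 3.142e+00 -1.000e-03] F [-4.9  0.3  6.1] op 0.134
```

```bash
python3 -m inch '{"hand":[0.4,0.4,0.4,0.4,0.4,0.4,0.4,0.4,0.4],"delta_pos":[[0,0,0],[0,0,0],[0,0,0],[0,0,0],[0,0,-3],[0,0,-3],[0,0,-3],[0,0,-3],[0,0,-3]],"turn":[0,0,0,0,0,0,0,0,0]}'
python3 -m inch '{"hand":[0.45,0.45,0.45,0.45,0.45,0.45,0.45,0.45,0.45,0.45,0.45,0.45,0.45,0.45,0.45,0.45,0.45,0.45,0.45,0.45],"delta_pos":[[0,0,0],[0,0,0],[0,0,0],[0,0,0],[0,0,0],[0,0,0],[0,0,0],[0,0,0],[0,0,0],[0,0,0],[0,0,0],[0,0,0],[0,0,0],[0,0,0],[0,0,0],[0,0,0],[0,0,0],[0,0,0],[0,0,0],[0,0,0]],"turn":[0.148,0.148,0.148,0.148,0.148,0.148,0.148,0.148,0.148,0.148,0.148,0.148,0.148,0.148,0.148,0.148,0.148,0.148,0.148,0.148]}'
python3 go.py 420 0 290 0
```

```text
t: 19.15
eef_pos: [522.5, -112.2, 280.2]
tcp_rot: [-3.141, 0.0, 2.963]
ft_force: [0.2, 0.4, -0.3]
opening: 0.402
t: 21.15
eef_pos: [522.6, -112.3, 278.9]
tcp_rot: [3.142, -0.0, -0.003]
ft_force: [0.1, 0.2, -1.3]
opening: 0.453
t 21.15 cm tool xyz [-10.29 -11.2   -1.11] turn -0.003 tilt [ 3.142 -0.   ] F [ 0.1  0.2 -1.3] op 0.453
```

```bash
python3 -m inch '{"hand":[0.45,0.45,0.45,0.45,0.45,0.45],"delta_pos":[[-2.6,-2.8,-0.3],[-2.6,-2.8,-0.3],[-2.6,-2.8,-0.3],[-2.5,-2.8,-0.2],[0,0,0],[0,0,0]],"turn":[0,0,0,0,0,0]}'
python3 hous.py w3
cat > pins.py <<'E'
from h import *
import sys
p,d,C,s=snap("wrist",sys.argv[1]); X,uv=cloud("wrist",d,C)
print(s['t'],np.round(s['eef_pos'],1))
for q in sys.argv[2:]:
    c=np.array(eval(q))
    Y=X[np.hypot(X[:,0]-c[0]-15,X[:,1]-c[1])<62]
    H=Y[(Y[:,2]>16)&(Y[:,2]<25)]; S=Y[(Y[:,2]>4)&(Y[:,2]<25)]
    if len(H)<50: print(c,'none'); continue
    print('head',np.median(H[:,2]),len(H),ang(rect_fit(H[:,:2])));print('all',len(S),ang(rect_fit(S[:,:2])))
E
python3 pins.py w3p '(427,-208.5)'
```

```text
t: 21.75
eef_pos: [419.3, -0.4, 290.3]
tcp_rot: [3.141, -0.001, 0.005]
ft_force: [-0.5, 0.4, -0.1]
opening: 0.447
21.75 [ 4.193e+02 -4.000e-01  2.903e+02] [ 3.1412e+00 -1.4000e-03  4.9000e-03]
a [112 735 192 686 405  46  46  41  37  43  41  54 153 329  18]
 top 2108 (array([558.33654785, 194.93919373]), 57.472721099853516, 56.724876403808594, 93.12058877944946)
 bar 554 64.3695329695623 (array([557.91784668, 194.77262878]), 36.16370391845703, 14.58376407623291, 1.8763492107391357)
 plate 9145 (array([556.8359375 , 206.98445129]), 139.15599060058594, 93.42154693603516, 2.9647116661071777)
b [103 810 168 928 376  14  14  12  12  15  19  14 177 316  11]
 top 2380 (array([537.85717773,  62.14627075]), 56.63483428955078, 56.119346618652344, 91.31203818321228)
 bar 518 64.29410585880788 (array([538.19335938,  61.51802826]), 35.610694885253906, 13.826215744018555, 1.8397808074951172)
 plate 26313 (array([519.54827881,  73.58499908]), 104.75074005126953, 92.16405487060547, 1.7682722806930542)
c [141 773 129 924 254  19  29  19  22  22  24  31 190 268   9]
 top 2211 (array([ 521.87792969, -112.26191711]), 57.51971435546875, 56.02138137817383, 79.69438171386719)
 bar 498 64.13293508909106 (array([ 521.84429932, -111.86167145]), 35.1818733215332, 13.57024097442627, 170.7596206665039)
 plate 22031 (array([506.54238892, -97.00911713]), 104.45203399658203, 93.61577606201172, 168.77005004882812)
21.8 [419.8  -0.8 290.2]
head 18.687161757782746 447 (array([ 426.68392944, -207.38232422]), 33.694496154785156, 20.68531608581543, 12.612021446228027)
all 949 (array([ 451.50253296, -201.73339844]), 84.5985107421875, 20.802562713623047, 12.666023254394531)
```

View pics/w3.png

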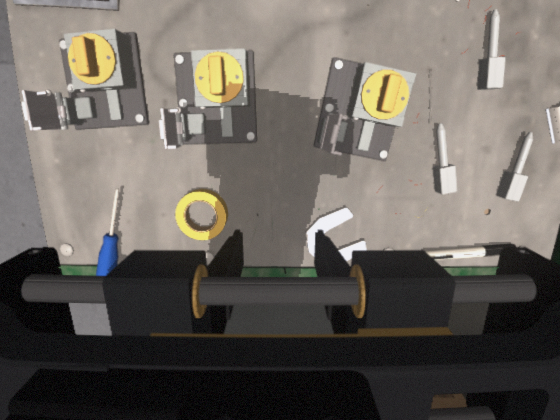

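All three bars are now in line to about 1.5°. Next is the nearest pin, at (427,-208).

```bash
python3 -m inch '{"hand":[0.45,0.45,0.45,0.45,0.45,0.45,0.45,0.45,0.45,0.45],"delta_pos":[[0.1,3.5,1.5],[0.1,3.5,1.5],[0.1,3.5,1.5],[0.1,3.5,1.5],[0.1,3.5,1.5],[0.1,3.1,1.5],[0,0,0],[0,0,0],[0,0,0],[0,0,0]],"turn":[0,0,0,0,0,0,-0.11,-0.11,0,0]}'
python3 pins.py w4 '(427,-208.5)'; python3 go.py 427 -208 82 12.5
```

```text
t: 22.85
eef_pos: [426.1, -207.3, 199.7]
tcp_rot: [-3.142, 0.0, 0.22]
ft_force: [-0.1, 0.8, 0.1]
opening: 0.448
22.85 [ 426.1 -207.3  199.7]
head 18.801905580433953 776 (array([ 427.05517578, -208.17732239]), 33.75038528442383, 19.62103843688965, 13.049726486206055)
all 1408 (array([ 452.08673096, -202.62431335]), 84.90129089355469, 19.69171905517578, 12.67514705657959)
t 22.9 cm tool xyz [ 0.07  0.11 11.78] turn 0.002 tilt [ 3.141 -0.   ] F [-0.4 -0.6  0.2] op 0.451
```

View pics/w4.png

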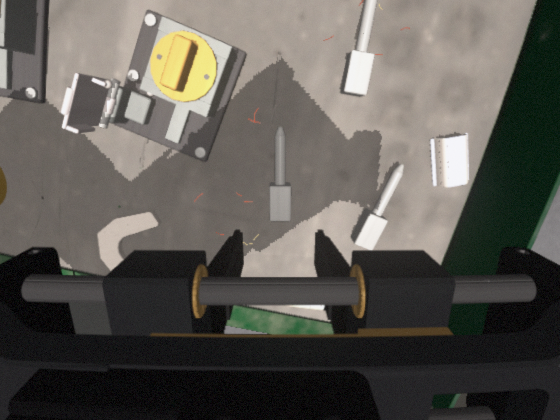

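```bash
python3 -m inch '{"hand":[0.45,0.45,0.45,0.45,0.45,0.45,0.45],"delta_pos":[[0.35,0.1,2.5],[0,0,2.5],[0,0,2.5],[0,0,2.5],[0,0,1.6],[0,0,0],[0,0,0]],"turn":[0,0,0,0,0,0,0]}'
python3 go.py 430 -207.4 84 12.7
python3 -m inch '{"hand":[0,0,0,0,0,0,0,0],"delta_pos":[[0,0,0],[0,0,0],[0,0,0],[0,0,0],[0,0,0],[0,0,0],[0,0,0],[0,0,0]],"turn":[0,0,0,0,0,0,0,0]}'
```

```text
t: 23.6
eef_pos: [429.8, -206.9, 84.2]
tcp_rot: [-3.142, 0.0, 0.223]
ft_force: [0.6, -0.6, -0.9]
opening: 0.448
t 23.6 cm tool xyz [0.01 0.05 0.02] turn 0.001 tilt [-3.142  0.   ] F [ 0.6 -0.6 -0.9] op 0.448
t: 24.4
eef_pos: [429.8, -207.0, 84.5]
tcp_rot: [3.141, -0.001, 0.224]
ft_force: [-1.4, 0.2, 6.8]
opening: 0.209
```

```bash
python3 -m inch '{"hand":[0,0,0,0,0,0,0],"delta_pos":[[0,0,-2],[0,0,-2],[0,0,-2],[0,0,-2],[0,0,0],[0,0,0],[0,0,0]],"turn":[0,0,0,0,0,0,0]}'
cat > held.py <<'E'
from h import *
import sys
p,d,C,s=snap("wrist",sys.argv[1]); X,uv=cloud("wrist",d,C)
e=s['eef_pos']; w=s['tcp_rot'][2]; c,n=np.cos(w),np.sin(w)
Q=X-e; L=np.c_[Q[:,0]*c+Q[:,1]*n, -Q[:,0]*n+Q[:,1]*c, Q[:,2]]  # fwd,left,up
print('t',round(s['t'],2),'op',round(s['opening'],3),np.round(e,1),round(w,4))
m=(L[:,0]>20)&(L[:,0]<75)&(abs(L[:,1])<25)&(L[:,2]>-92)&(L[:,2]<-55); S=L[m]
print('shank pts',len(S))
if len(S)>30:
    for lo in range(20,75,8):
        k=S[(S[:,0]>=lo)&(S[:,0]<lo+8)]
        if len(k)>4: print(lo,len(k),'left mid',round((k[:,1].min()+k[:,1].max())/2,1),'w',round(np.ptp(k[:,1]),1),'top',round(np.percentile(k[:,2],95),1))
    print('nose fwd max',round(S[:,0].max(),1))
m=(L[:,0]>-30)&(L[:,0]<19)&(abs(L[:,1])<9.5)&(L[:,2]>-90)&(L[:,2]<-45); S=L[m]
if len(S)>10: print('head pts',len(S),'fwd max',np.percentile(S[:,0],99).round(1),'top',np.median(S[:,2]).round(1))
E
python3 held.py w5
```

```text
t: 25.1
eef_pos: [429.3, -206.7, 163.0]
tcp_rot: [-3.141, 0.001, 0.224]
ft_force: [-0.4, 0.8, -1.6]
opening: 0.204
t 25.1 op 0.204 [ 429.3 -206.7  163. ] 0.2237
shank pts 1417
20 242 left mid -0.3 w 9.7 top -70.0
28 258 left mid -0.3 w 9.6 top -70.1
36 256 left mid -0.3 w 9.4 top -70.3
44 267 left mid -0.3 w 9.3 top -69.9
52 270 left mid -0.3 w 9.2 top -70.0
60 124 left mid -0.3 w 7.0 top -71.5
nose fwd max 65.5
head pts 1787 fwd max 18.2 top -65.8
```

View pics/w5.png

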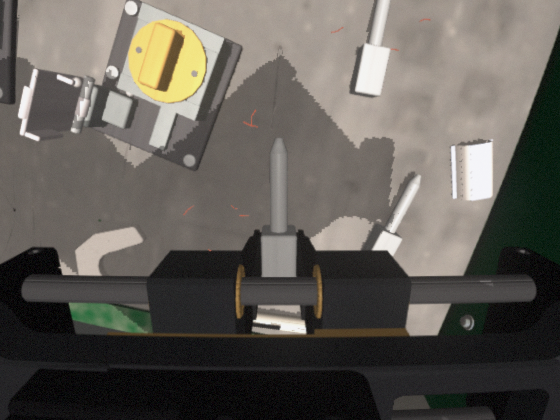

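```bash
cat > st.py <<'E'
from h import *
import sys,subprocess
H={'a':(558.3,195.0,3.0),'b':(537.9,62.0,1.5),'c':(522.0,-112.1,-10.7)}
h=H[sys.argv[1]]; f,l,z=map(float,sys.argv[2:5]); a=np.radians(h[2])
x=h[0]+f*np.cos(a)-l*np.sin(a); y=h[1]+f*np.sin(a)+l*np.cos(a)
s=env.state(); e=s['eef_pos']; q=e[:2]-h[:2]
print('target',round(x,1),round(y,1),'| now in housing: fwd %.1f left %.1f z %.1f dyaw %.2fdeg'%(q[0]*np.cos(a)+q[1]*np.sin(a),-q[0]*np.sin(a)+q[1]*np.cos(a),e[2],np.degrees(s['tcp_rot'][2])-h[2]))
sys.argv=['go',str(x),str(y),str(z),str(h[2])]; exec(open('go.py').read())
E
python3 -m inch '{"hand":[0,0,0,0,0,0],"delta_pos":[[0,0,0],[0,0,0],[0,0,0],[0,0,0],[0,0,0],[0,0,0]],"turn":[0.1,0.1,0.1,0.11,0,0]}'
python3 st.py c -104 0.3 140
```

```text
t: 25.75
eef_pos: [429.5, -206.8, 163.4]
tcp_rot: [-3.141, 0.001, -0.183]
ft_force: [0.6, -0.8, -1.8]
opening: 0.208
target 419.9 -92.5 | now in housing: fwd -73.4 left -110.2 z 163.4 dyaw 0.21deg
t 25.75 cm tool xyz [ -3.02 -11.06   2.34] turn 0.004 tilt [-3.141e+00  1.000e-03] F [ 0.6 -0.8 -1.8] op 0.208
```

```bash
python3 -m inch '{"hand":[0,0,0,0,0,0,0,0],"delta_pos":[[-1.5,0,0],[-1.5,-2,0],[0,-2.3,0],[0,-2.3,0],[0,-2.3,0],[0,-2.2,1.2],[0,0,1.1],[0,0,0]],"turn":[0.004,0,0,0,0,0,0,0]}'
python3 st.py c -104 0.3 100.2; python3 held.py w6
```

```text
t: 26.55
eef_pos: [420.8, -91.6, 139.9]
tcp_rot: [-3.141, 0.002, -0.187]
ft_force: [0.4, -0.7, -1.9]
opening: 0.21
target 419.9 -92.5 | now in housing: fwd -103.2 left 1.3 z 139.9 dyaw 0.01deg
t 26.55 cm tool xyz [-0.08  0.1   3.97] turn 0.0 tilt [-3.141e+00  2.000e-03] F [ 0.4 -0.7 -1.9] op 0.21
t 26.55 op 0.21 [420.8 -91.6 139.9] -0.1866
shank pts 1419
20 247 left mid -0.1 w 9.7 top -70.0
28 254 left mid -0.1 w 9.5 top -70.0
36 258 left mid -0.1 w 9.4 top -70.0
44 263 left mid -0.1 w 9.3 top -70.2
52 270 left mid -0.2 w 9.2 top -70.3
60 127 left mid -0.2 w 7.0 top -71.6
nose fwd max 65.5
head pts 1792 fwd max 18.5 top -65.8
```

View pics/w6.png

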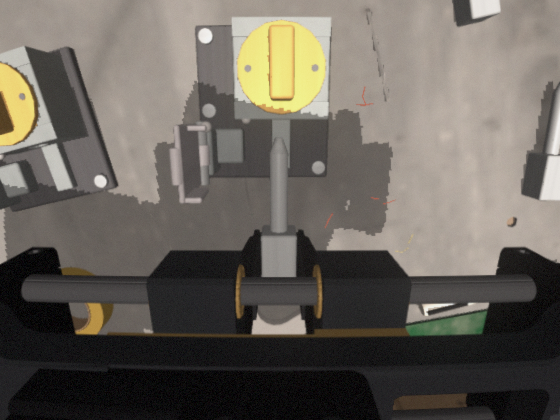

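```bash
cat > rel.py <<'E'
# pose of housing relative to tool from saved wrist view
from h import *
import sys
st=sys.argv[2]; H={'a':(558.3,195.0,3.0),'b':(537.9,62.0,1.5),'c':(522.0,-112.1,-10.7)}[st]
d=np.load(sys.argv[1]+".npy"); z=np.load(sys.argv[1]+"c.npz"); X,uv=cloud("wrist",d,(z['K'],z['D'],z['T']))
a=np.radians(H[2]); Q=X[:,:2]-H[:2]; L=np.c_[Q[:,0]*np.cos(a)+Q[:,1]*np.sin(a),-Q[:,0]*np.sin(a)+Q[:,1]*np.cos(a)]
m=(np.abs(L).max(1)<36)&(X[:,2]>37)&(X[:,2]<48); B=L[m]; print('body z',np.median(X[m][:,2]),'fit in nominal frame',ang(rect_fit(B)))
m=(np.abs(L).max(1)<25)&(X[:,2]>60)&(X[:,2]<68); B=L[m]
if len(B)>20: print('bar',ang(rect_fit(B)))
m=(X[:,2]>37)&(X[:,2]<44)&(abs(L[:,0])<36)
for x0 in range(-26,30,8):
    k=L[m&(abs(L[:,0]-x0)<4)&(abs(L[:,1])<34)][:,1]
    if len(k)>3: print(x0,round((k.min()+k.max())/2,2),round(np.ptp(k),1),end='; ')
print()
E
python3 rel.py w6 c
```

```text
body z 44.760749061371854 fit in nominal frame (array([ 0.05882072, -0.19591713]), 56.62166976928711, 56.512237548828125, 90.12543201446533)
bar (array([-0.19113541, -0.37778711]), 35.80037307739258, 13.11228084564209, 0.18110118806362152)
-26 -0.25 56.6; -18 -0.31 56.2; -10 -0.04 56.0; -2 -0.02 55.9; 6 -0.23 55.6; 14 -0.28 55.4; 22 -0.22 56.0;
```

```bash
python3 -m inch '{"hand":[0,0,0,0,0],"delta_pos":[[0,0.13,1.3],[0,0,1.3],[0,0,1.35],[0,0,0],[0,0,0]],"turn":[0,0,0,0,0]}'
python3 st.py c -41.5 0 100.2
```

```text
t: 27.1
eef_pos: [420.9, -93.9, 101.8]
tcp_rot: [3.142, 0.0, -0.19]
ft_force: [0.4, -0.0, -1.3]
opening: 0.208
target 481.2 -104.4 | now in housing: fwd -102.7 left -0.9 z 101.8 dyaw -0.19deg
t 27.1 cm tool xyz [ 6.12 -0.11  0.16] turn -0.003 tilt [3.142 0.   ] F [ 0.4 -0.  -1.3] op 0.208
```

```bash
python3 -m inch '{"hand":[0,0,0],"delta_pos":[[0,-0.09,0.15],[0,0,0],[0,0,0]],"turn":[-0.003,0,0]}'
python3 -m inch '{"hand":[0,0,0,0,0],"delta_pos":[[0.6,0,0],[0.6,0,0],[0.6,0,0],[0.6,0,0],[0,0,0]],"turn":[0,0,0,0,0]}'; python3 st.py c -41.5 0 100.2
```

```text
t: 27.4
eef_pos: [421.2, -92.7, 100.3]
tcp_rot: [3.141, -0.001, -0.187]
ft_force: [-0.1, 0.2, -2.1]
opening: 0.205
t: 27.9
eef_pos: [445.5, -97.3, 99.9]
tcp_rot: [3.141, -0.001, -0.187]
ft_force: [-0.5, -0.4, -1.6]
opening: 0.209
target 481.2 -104.4 | now in housing: fwd -77.9 left 0.3 z 99.9 dyaw -0.02deg
t 27.9 cm tool xyz [ 3.64  0.03 -0.03] turn -0.0 tilt [ 3.141e+00 -1.000e-03] F [-0.5 -0.4 -1.6] op 0.209
```

```bash
python3 -m inch '{"hand":[0,0,0,0,0,0],"delta_pos":[[0.5,0,0],[0.6,0,0],[0.6,0,0],[0.6,0,0],[0.6,0,0],[0,0,0]],"turn":[0,0,0,0,0,0]}'; python3 st.py c -41.5 0 100.2
python3 -m inch '{"hand":[0,0,0,0,0,0],"delta_pos":[[0.3,0,0],[0.3,0,0],[0.2,0,0],[0.1,0,0],[0,0,0],[0,0,0]],"turn":[0,0,0,0,0,0]}'; python3 st.py c -41.5 0 100.2
```

```text
t: 28.5
eef_pos: [473.9, -102.7, 99.9]
tcp_rot: [3.141, -0.001, -0.187]
ft_force: [0.9, -0.1, -1.3]
opening: 0.21
target 481.2 -104.4 | now in housing: fwd -49.0 left 0.3 z 99.9 dyaw -0.02deg
t 28.5 cm tool xyz [ 0.75  0.03 -0.03] turn -0.0 tilt [ 3.141e+00 -1.000e-03] F [ 0.9 -0.1 -1.3] op 0.21
t: 29.1
eef_pos: [481.5, -104.0, 99.8]
tcp_rot: [-3.142, 0.001, -0.187]
ft_force: [-2.9, 0.2, -1.4]
opening: 0.204
target 481.2 -104.4 | now in housing: fwd -41.3 left 0.4 z 99.8 dyaw -0.02deg
t 29.1 cm tool xyz [-0.02  0.04 -0.04] turn -0.0 tilt [-3.142e+00  1.000e-03] F [-2.9  0.2 -1.4] op 0.204
```

```bash
python3 -m inch '{"hand":[0,0,0,0,0],"delta_pos":[[0.15,0,0],[0.15,0,0],[0.1,0,0],[0,0,0],[0,0,0]],"turn":[0,0,0,0,0]}'; python3 st.py c -41.5 0 100.2
```

```text
t: 29.6
eef_pos: [482.3, -104.1, 99.5]
tcp_rot: [-3.141, 0.009, -0.187]
ft_force: [-20.1, -1.4, 9.7]
opening: 0.207
target 481.2 -104.4 | now in housing: fwd -40.5 left 0.5 z 99.5 dyaw -0.01deg
t 29.6 cm tool xyz [-0.1   0.05 -0.07] turn -0.0 tilt [-3.141  0.009] F [-20.1  -1.4   9.7] op 0.207
```

```bash
python3 -m inch '{"hand":[0.4,0.4,0.4,0.4,0.4,0.4,0.4,0.4,0.4,0.4],"delta_pos":[[0,0,0],[0,0,0],[0,0,0],[0,0,0],[-0.4,0,-1],[0,0,-2],[0,0,-3],[0,0,-3],[-3,0,-3],[-3,0,-3]],"turn":[0,0,0,0,0,0,0,0,0,0]}'
cat > home.py <<'E'
from h import *
import sys
st=sys.argv[2]; H={'a':(558.3,195.0,3.0),'b':(537.9,62.0,1.5),'c':(522.0,-112.1,-10.7)}[st]
p,d,C,s=snap("wrist",sys.argv[1]); X,uv=cloud("wrist",d,C)
a=np.radians(H[2]); Q=X[:,:2]-H[:2]; L=np.c_[Q[:,0]*np.cos(a)+Q[:,1]*np.sin(a),-Q[:,0]*np.sin(a)+Q[:,1]*np.cos(a),X[:,2]]
print(round(s['t'],2),np.round(s['eef_pos'],1))
m=(abs(L[:,1])<15)&(L[:,0]>-95)&(L[:,0]<-22)&(L[:,2]>29)&(L[:,2]<40); B=L[m]
if len(B)>10: print('head top',len(B),np.median(B[:,2]),ang(rect_fit(B[:,:2])),'fwd',np.percentile(B[:,0],[1,99]))
m=(abs(L[:,1])<24)&(L[:,0]>-90)&(L[:,0]<-32)&(L[:,2]>32)&(L[:,2]<48); B=L[m]
print('cover-level pts',len(B),np.round(np.median(B[:,2]),1) if len(B) else '')
m=(abs(L[:,1]-40)<30)&(L[:,0]>-75)&(L[:,0]<-25)&(L[:,2]>60); B=L[m]
print('standing pts',len(B),np.round(B.max(0),1) if len(B) else '')
E
python3 home.py w7 c
```

```text
t: 30.6
eef_pos: [422.7, -92.9, 251.3]
tcp_rot: [3.141, -0.002, -0.187]
ft_force: [-0.8, -0.2, 0.4]
opening: 0.4
30.6 [422.7 -92.9 251.3]
head top 690 33.81232292468647 (array([-42.47218323,   1.55223465]), 37.509422302246094, 25.89579200744629, 175.79173278808594) fwd [-60.67564602 -27.38716501]
cover-level pts 587 33.8
standing pts 14584 [-29.9  70.  303.9]
```

View pics/w7.png

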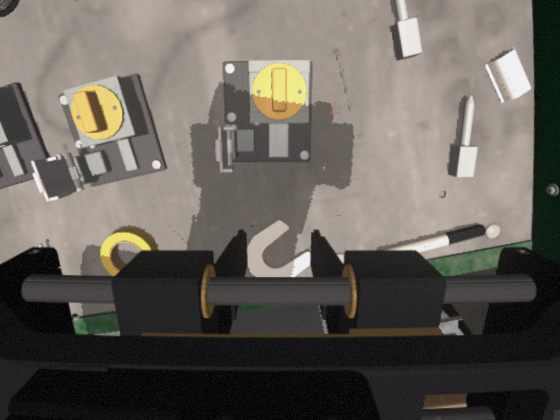

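The C pin is home: the head spans forward -61 to -28 and its top is about 35. Next I'll close the C cover.

```bash
python3 st.py c -50 82 160; python3 -m inch '{"hand":[0,0,0,0,0,0,0],"delta_pos":[[1.7,-2.1,0],[1.7,-2.1,0],[1.7,-2.0,0],[0,-2,0],[0,0,1],[0,0,1],[0,0,0]],"turn":[0,0,0,0,0,0,0]}'; python3 st.py c -50 82 158
```

```text
target 488.1 -22.2 | now in housing: fwd -104.4 left 0.8 z 254.8 dyaw 0.01deg
t 30.65 cm tool xyz [ 5.44 -8.12  9.48] turn 0.0 tilt [ 3.141 -0.004] F [-1.   2.   3.2] op 0.399
t: 31.35
eef_pos: [487.7, -22.4, 228.6]
tcp_rot: [3.141, 0.002, -0.188]
ft_force: [-0.8, 0.9, 0.3]
opening: 0.001
target 488.1 -22.2 | now in housing: fwd -50.3 left 81.8 z 228.6 dyaw -0.05deg
t 31.35 cm tool xyz [ 0.03 -0.02  7.06] turn -0.001 tilt [3.141e+00 2.000e-03] F [-0.8  0.9  0.3] op 0.001
```

```bash
python3 -m inch '{"hand":[0,0,0,0,0,0],"delta_pos":[[0,0,2],[0,0,2],[0,0,2],[0,0,1],[0,0,0],[0,0,0]],"turn":[0,0,0,0,0,0]}'; python3 st.py c -50 78 158
```

```text
t: 31.95
eef_pos: [488.6, -22.3, 160.4]
tcp_rot: [3.141, -0.0, -0.188]
ft_force: [-0.9, -0.0, 0.5]
opening: 0.005
target 487.4 -26.2 | now in housing: fwd -49.5 left 82.0 z 160.4 dyaw -0.05deg
t 31.95 cm tool xyz [-0.05  0.4   0.24] turn -0.001 tilt [ 3.141 -0.   ] F [-0.9 -0.   0.5] op 0.005
```

```bash
python3 -m inch '{"hand":[0,0,0,0,0,0,0,0,0,0,0,0,0,0,0,0],"delta_pos":[[0,0.4,0.24],[0,0.75,-0.06],[0,0.75,-0.06],[0,0.65,0.08],[0,0.65,0.08],[0,0.6,0.27],[0,0.6,0.28],[0,0.5,0.44],[0,0.5,0.45],[0,0.5,0.73],[0,0.16,0.4],[0,0.16,0.4],[0,0.11,0.43],[0,0.06,0.44],[0,0,0.2],[0,0,0]],"turn":[0,0,0,0,0,0,0,0,0,0,0,0,0,0,0,0]}'; python3 st.py c -50 18 117
```

```text
t: 33.55
eef_pos: [476.6, -84.7, 118.1]
tcp_rot: [3.141, -0.001, -0.187]
ft_force: [-6.8, -0.7, 30.8]
opening: 0.007
target 476.2 -85.1 | now in housing: fwd -49.7 left 18.5 z 118.1 dyaw -0.00deg
t 33.55 cm tool xyz [-0.03  0.05  0.11] turn -0.0 tilt [ 3.141e+00 -1.000e-03] F [-6.8 -0.7 30.8] op 0.007
```

Pressed with 31 N at the shut level (tips at z ≈ 40). I'll lift away and check.

```bash
python3 -m inch '{"hand":[0,0,0,0,0,0,0,0,0.4],"delta_pos":[[0,0,-1],[0,0,-2],[0,0,-2],[0,0,-3],[-2,0,-3],[-2,0,-3],[-2,0,-2],[0,0,0],[0,0,0]],"turn":[0,0,0,0,0,0,0,0,0]}'
python3 home.py w8 c; python3 - <<'E'
import cv2
p=cv2.imread("pics/w8.png"); cv2.imwrite("pics/w8z.png",cv2.resize(p[20:220,150:420],None,fx=2.8,fy=2.8))
E
```

```text
t: 34.45
eef_pos: [417.8, -73.5, 276.6]
tcp_rot: [3.141, -0.001, -0.187]
ft_force: [-0.6, 0.8, -0.3]
opening: 0.05
34.45 [417.8 -73.5 276.6]
head top 246 33.96170964172228 (array([-42.06255341,   1.57156181]), 37.997684478759766, 28.693702697753906, 175.9211883544922) fwd [-61.42673169 -24.57510851]
cover-level pts 1034 41.5
standing pts 3291 [-72.9  44.7 301.6]
```

View pics/w8z.png

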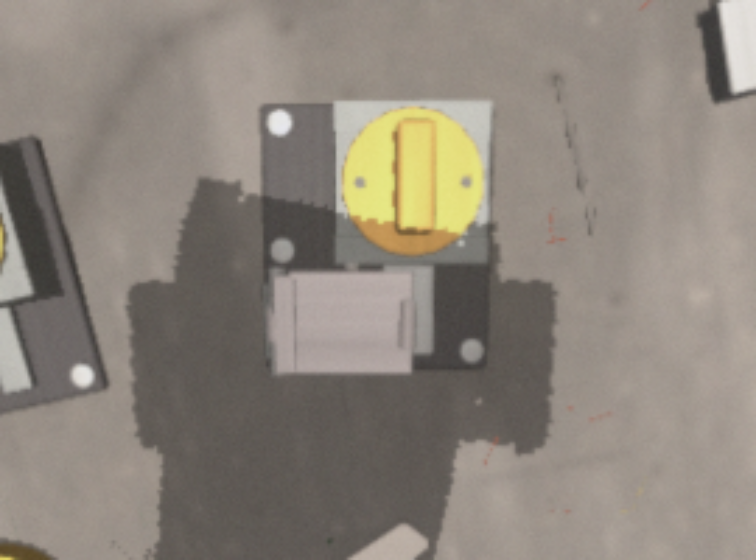

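Cover C lies shut over the head. Next is the pin at (418,-299).

```bash
python3 - <<'E'
from h import *
d=np.load("w8.npy"); z=np.load("w8c.npz"); X,uv=cloud("wrist",d,(z['K'],z['D'],z['T']))
H=(522.0,-112.1,-10.7);a=np.radians(H[2]); Q=X[:,:2]-H[:2]; L=np.c_[Q[:,0]*np.cos(a)+Q[:,1]*np.sin(a),-Q[:,0]*np.sin(a)+Q[:,1]*np.cos(a),X[:,2]]
m=(L[:,0]>-68)&(L[:,0]<-35)&(L[:,1]>2)&(L[:,1]<40)&(L[:,2]>35)&(L[:,2]<50);B=L[m]
print(len(B),np.polyfit(B[:,1],B[:,2],1),B[:,2].min(),B[:,2].max())
E
python3 go.py 420 -298 210 -10.2
```

```text
1170 [-0.05592074 42.46148277] 38.163632373703194 46.46330747194935
t 34.5 cm tool xyz [ 4.37 22.01  6.61] turn -0.009 tilt [3.142 0.   ] F [-0.6 -0.5 -0. ] op 0.083
```

```bash
python3 -m inch '{"hand":[0.45,0.45,0.45,0.45,0.45,0.45,0.45,0.45,0.45],"delta_pos":[[0.6,3.2,0.9],[0.6,3.2,0.9],[0.6,3.2,0.9],[0.6,3.2,1],[0.6,3.2,1],[0.7,3,1],[0.67,3,0.9],[0,0,0],[0,0,0]],"turn":[0,0,0,0,0,0,0,0,0]}'
python3 pins.py w9 '(418.5,-299.5)'; python3 go.py 421.5 -300 84 -10.2
python3 - <<'E'
from h import *
p,d=viewer.read_camera("top"); X,uv=cloud("top",d)
for H in [(522.0,-112.1,-10.7)]:
    a=np.radians(H[2]); Q=X[:,:2]-H[:2]; L=np.c_[Q[:,0]*np.cos(a)+Q[:,1]*np.sin(a),-Q[:,0]*np.sin(a)+Q[:,1]*np.cos(a),X[:,2]]
    m=(L[:,0]>-66)&(L[:,0]<-35)&(L[:,1]>2)&(L[:,1]<40)&(L[:,2]>35)&(L[:,2]<55);B=L[m]
    print('cover',len(B),np.polyfit(B[:,1],B[:,2],1)); 
    m=(abs(L[:,0])<26)&(abs(L[:,1])<26)&(L[:,2]>38)&(L[:,2]<55)&(np.hypot(L[:,0],L[:,1])<26);B=L[m]; print('disc',len(B),np.polyfit(B[:,1],B[:,2],1))
E
```

```text
t: 35.4
eef_pos: [419.5, -298.0, 209.0]
tcp_rot: [-3.14, 0.002, -0.188]
ft_force: [0.0, -0.6, -0.0]
opening: 0.448
35.4 [ 419.5 -298.   209. ]
head 18.778830119226882 715 (array([ 418.70141602, -299.0112915 ]), 33.957523345947266, 19.153486251831055, 169.62521362304688)
all 1322 (array([ 444.15710449, -304.05957031]), 85.7011947631836, 19.388835906982422, 168.95465850830078)
t 35.45 cm tool xyz [ 0.24  0.22 12.56] turn -0.009 tilt [-3.14e+00  2.00e-03] F [-0.2  0.8  0.1] op 0.45
cover 277 [-0.05187133 44.21161994]
disc 376 [-1.56098461e-02  4.69917599e+01]
```

View pics/w9.png

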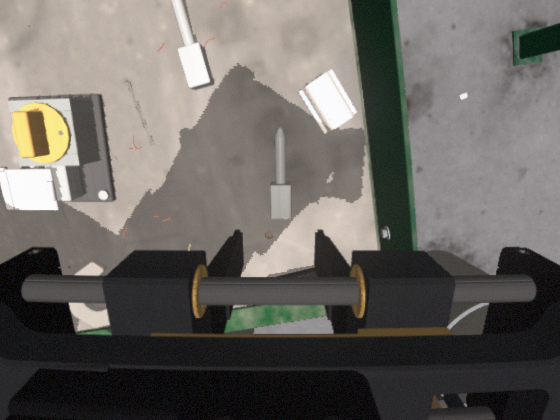

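```bash
python3 - <<'E'
from h import *
z=np.load("w8c.npz")
dt=viewer.read_camera("top")[1]
for nm,(X,uv) in {'w8':cloud("wrist",np.load("w8.npy"),(z['K'],z['D'],z['T'])),'top':cloud("top",dt)}.items():
    H=(522.0,-112.1,-10.7);a=np.radians(H[2]); Q=X[:,:2]-H[:2]; L=np.c_[Q[:,0]*np.cos(a)+Q[:,1]*np.sin(a),-Q[:,0]*np.sin(a)+Q[:,1]*np.cos(a),X[:,2]]
    m=(L[:,0]>-66)&(L[:,0]<-35)&(L[:,2]>20)&(L[:,2]<55);B=L[m]
    print(nm,[(y,len(k),round(float(np.median(k)),1)) for y in range(-10,60,5) for k in [B[abs(B[:,1]-y)<2.5][:,2]] if len(k)])
E
```

```text
w8 [(-10, 49, 33.6), (-5, 107, 33.9), (0, 140, 43.6), (5, 145, 42.1), (10, 132, 41.6), (15, 153, 41.5), (20, 154, 41.3), (25, 153, 41.0), (30, 133, 40.9), (35, 143, 40.5), (40, 152, 40.4), (45, 150, 41.1), (50, 135, 40.5), (55, 71, 34.4)]
top [(-10, 18, 35.4), (-5, 26, 36.1), (0, 33, 45.6), (5, 39, 44.2), (10, 35, 44.0), (15, 37, 44.0), (20, 37, 42.9), (25, 36, 42.4), (30, 38, 43.0), (35, 34, 42.6), (40, 37, 42.1), (45, 36, 43.1), (50, 38, 41.8), (55, 17, 36.5)]
```

```bash
python3 - <<'E'
from h import *
z=np.load("w8c.npz")
dt=viewer.read_camera("top")[1]
for nm,(X,uv) in {'w8':cloud("wrist",np.load("w8.npy"),(z['K'],z['D'],z['T'])),'top':cloud("top",dt)}.items():
    H=(522.0,-112.1,-10.7);a=np.radians(H[2]); Q=X[:,:2]-H[:2]; L=np.c_[Q[:,0]*np.cos(a)+Q[:,1]*np.sin(a),-Q[:,0]*np.sin(a)+Q[:,1]*np.cos(a),X[:,2]]
    def rng(x0,x1,z0,z1,ys): 
        B=L[(L[:,0]>x0)&(L[:,0]<x1)&(L[:,2]>z0)&(L[:,2]<z1)]
        return [(y,len(k),round(float(np.median(k)),1)) for y in ys for k in [B[abs(B[:,1]-y)<4][:,2]] if len(k)]
    print(nm,'body',rng(20,27,36,49,range(-24,25,8)),'\n disc',rng(-18,-8,40,52,range(-20,21,8)),'\n plate',rng(-15,30,2,13,range(32,57,8)),'\n coverx',[ (x,rng(x-3,x+3,35,55,[12,24,36])) for x in (-65,-50,-36)])
E
```

```text
w8 body [(-24, 59, 41.0), (-16, 59, 40.7), (-8, 53, 44.4), (0, 48, 45.3), (8, 60, 44.4), (16, 59, 41.2), (24, 63, 41.1)] 
 disc [(-20, 70, 45.4), (-12, 74, 45.5), (-4, 2, 44.9), (4, 23, 45.6), (12, 80, 45.7), (20, 75, 45.0)] 
 plate [(32, 275, 7.0), (40, 293, 7.1), (48, 309, 7.2), (56, 225, 7.0)] 
 coverx [(-65, [(12, 40, 41.7), (24, 39, 41.1), (36, 34, 40.6)]), (-50, [(12, 47, 41.3), (24, 42, 41.1), (36, 48, 40.5)]), (-36, [(12, 48, 41.8), (24, 41, 41.1), (36, 47, 40.9)])]
top body [(-24, 12, 42.6), (-16, 11, 43.1), (-8, 8, 47.1), (0, 11, 47.4), (8, 12, 46.8), (16, 12, 42.4), (24, 11, 40.8)] 
 disc [(-20, 18, 47.3), (-12, 17, 46.7), (-4, 4, 48.4), (4, 9, 46.8), (12, 18, 47.1), (20, 21, 44.4)] 
 plate [(32, 78, 8.9), (40, 77, 9.3), (48, 69, 8.9), (56, 52, 8.2)] 
 coverx [(-65, [(12, 10, 43.8), (24, 11, 42.2), (36, 10, 42.9)]), (-50, [(12, 12, 43.0), (24, 10, 42.9), (36, 11, 42.5)]), (-36, [(12, 10, 44.1), (24, 11, 41.5), (36, 12, 41.7)])]
```

```bash
python3 go.py 421.9 -299.8 84.2 -10.7; python3 -m inch '{"hand":[0.45,0.45,0.45,0.45,0.45,0.45,0.45],"delta_pos":[[0.24,0.2,2.5],[0,0,2.5],[0,0,2.5],[0,0,2.5],[0,0,2.5],[0,0,0],[0,0,0]],"turn":[0,0,0,0,0,0,0]}'
python3 go.py 421.9 -299.8 84.2 -10.7
```

```text
t 35.6 cm tool xyz [ 0.26  0.24 12.65] turn 0.001 tilt [-3.142  0.   ] F [-0.2 -0.4 -0.2] op 0.449
t: 36.3
eef_pos: [421.8, -299.9, 86.3]
tcp_rot: [-3.142, 0.0, -0.187]
ft_force: [1.0, 0.8, 0.9]
opening: 0.448
t 36.3 cm tool xyz [ 0.01 -0.01  0.21] turn 0.0 tilt [-3.142  0.   ] F [1.  0.8 0.9] op 0.448
```

```bash
python3 -m inch '{"hand":[0.45,0.45,0,0,0,0,0,0,0,0],"delta_pos":[[0,0,0.2],[0,0,0],[0,0,0],[0,0,0],[0,0,0],[0,0,0],[0,0,0],[0,0,0],[0,0,0],[0,0,0]],"turn":[0,0,0,0,0,0,0,0,0,0]}'
python3 -m inch '{"hand":[0,0,0,0,0,0,0],"delta_pos":[[0,0,-2],[0,0,-2],[0,0,-2],[0,0,-3],[0,0,-3],[0,0,0],[0,0,0]],"turn":[0,0,0,0,0,0,0]}'
python3 held.py w10; python3 st.py b -104 0 180
```

```text
t: 37.3
eef_pos: [421.5, -300.3, 83.9]
tcp_rot: [3.141, -0.0, -0.187]
ft_force: [-0.2, -0.6, 5.5]
opening: 0.21
t: 38.0
eef_pos: [421.4, -300.1, 203.7]
tcp_rot: [3.141, -0.001, -0.187]
ft_force: [0.5, 0.8, -0.8]
opening: 0.208
t 38.0 op 0.208 [ 421.4 -300.1  203.7] -0.1871
shank pts 1427
20 249 left mid -0.2 w 9.7 top -69.3
28 254 left mid -0.2 w 9.5 top -69.3
36 262 left mid -0.2 w 9.4 top -69.6
44 263 left mid -0.2 w 9.3 top -69.3
52 272 left mid -0.2 w 9.2 top -69.5
60 127 left mid 0.1 w 7.5 top -70.9
nose fwd max 65.4
head pts 1787 fwd max 18.3 top -65.3
target 433.9 59.3 | now in housing: fwd -126.1 left -358.8 z 203.0 dyaw -12.22deg
t 38.05 cm tool xyz [ -5.43 -35.53   2.3 ] turn -0.213 tilt [-3.141e+00  1.000e-03] F [ 0.6  0.2 -1.5] op 0.209
```

```bash
python3 -m inch '{"hand":[0,0,0,0,0,0,0,0,0,0,0,0,0,0,0],"delta_pos":[[0,0,0],[0,0,0],[0.2,-3.2,0],[0.2,-3.3,0],[0.2,-3.3,0],[0.2,-3.3,0],[0.2,-3.3,0],[0.2,-3.3,0],[0.2,-3.3,0],[0.2,-3.3,0],[0.2,-3.3,0],[0.2,-3.3,0.5],[0.2,-3,0.5],[0,0,0],[0,0,0]],"turn":[-0.107,-0.106,0,0,0,0,0,0,0,0,0,0,0,0,0]}'
python3 st.py b -104 0 139.6
```

```text
t: 39.55
eef_pos: [433.9, 59.6, 192.7]
tcp_rot: [3.142, 0.002, 0.028]
ft_force: [0.6, -1.1, -1.7]
opening: 0.207
target 433.9 59.3 | now in housing: fwd -104.1 left 0.3 z 192.7 dyaw 0.08deg
t 39.55 cm tool xyz [0.01 0.03 5.31] turn 0.001 tilt [3.142e+00 2.000e-03] F [ 0.6 -1.1 -1.7] op 0.207
```

```bash
python3 -m inch '{"hand":[0,0,0,0,0,0],"delta_pos":[[0,0,2],[0,0,2],[0,0,1.3],[0,0,0],[0,0,0],[0,0,0]],"turn":[0,0,0,0,0,0]}'
python3 st.py b -104 0 99.6; python3 held.py w11; python3 rel.py w11 b
```

```text
t: 40.15
eef_pos: [434.5, 58.8, 141.2]
tcp_rot: [3.141, -0.001, 0.025]
ft_force: [0.1, -0.0, -1.3]
opening: 0.208
target 433.9 59.3 | now in housing: fwd -103.5 left -0.5 z 141.2 dyaw -0.06deg
t 40.15 cm tool xyz [-0.05 -0.05  4.16] turn -0.001 tilt [ 3.141e+00 -1.000e-03] F [ 0.1 -0.  -1.3] op 0.208
t 40.15 op 0.208 [434.5  58.8 141.2] 0.0251
shank pts 1420
20 246 left mid -0.3 w 9.7 top -69.4
28 249 left mid -0.3 w 9.5 top -69.3
36 262 left mid -0.3 w 9.4 top -69.3
44 268 left mid -0.3 w 9.3 top -69.3
52 269 left mid -0.3 w 9.2 top -69.5
60 126 left mid -0.0 w 7.5 top -70.7
nose fwd max 65.4
head pts 1782 fwd max 18.4 top -65.2
body z 44.76046892144734 fit in nominal frame (array([-0.23073196, -0.26147842]), 57.04473114013672, 56.58469009399414, 179.76383209228516)
bar (array([-0.26680183, -0.38817024]), 35.78734588623047, 12.803466796875, 179.14191436767578)
-26 -0.15 56.6; -18 -0.32 56.3; -10 -0.07 56.2; -2 -0.09 55.6; 6 -0.16 55.2; 14 -0.14 55.9; 22 -0.16 56.2;
```

View pics/w11.png

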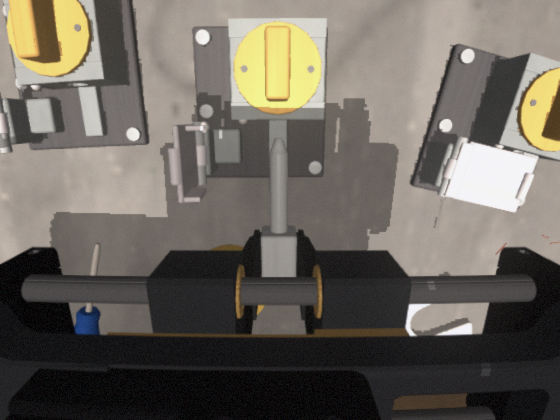

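Pin 2 is in line with housing B's hole. I'll lower it and push it in.

```bash
python3 -m inch '{"hand":[0,0,0,0,0,0],"delta_pos":[[0,-0.06,1.4],[0,0,1.4],[0,0,1.2],[0,0,0],[0,0,0],[0,0,0]],"turn":[0,0,0,0,0,0]}'
python3 st.py b -41.5 0.1 99.6
```

```text
t: 40.8
eef_pos: [434.5, 59.8, 101.4]
tcp_rot: [3.141, -0.001, 0.026]
ft_force: [0.5, 0.8, -1.4]
opening: 0.21
target 496.4 61.0 | now in housing: fwd -103.4 left 0.5 z 101.4 dyaw -0.02deg
t 40.8 cm tool xyz [6.19 0.03 0.18] turn -0.0 tilt [ 3.141e+00 -1.000e-03] F [ 0.5  0.8 -1.4] op 0.21
```

```bash
python3 -m inch '{"hand":[0,0,0,0,0,0,0,0],"delta_pos":[[0,0.04,0.16],[0,0,0],[0.6,0,0],[0.6,0,0],[0.6,0,0],[0.6,0,0],[0,0,0],[0,0,0]],"turn":[0,0,0,0,0,0,0,0]}'; python3 st.py b -41.5 0.1 99.6
```

```text
t: 41.6
eef_pos: [458.2, 60.0, 99.0]
tcp_rot: [3.142, 0.0, 0.026]
ft_force: [-0.2, 0.4, -0.7]
opening: 0.207
target 496.4 61.0 | now in housing: fwd -79.8 left 0.1 z 99.0 dyaw -0.02deg
t 41.6 cm tool xyz [ 3.83 -0.   -0.06] turn -0.0 tilt [3.142 0.   ] F [-0.2  0.4 -0.7] op 0.207
```

```bash
python3 -m inch '{"hand":[0,0,0,0,0,0,0,0,0,0],"delta_pos":[[0.5,0,-0.04],[0.6,0,0],[0.6,0,0],[0.6,0,0],[0.6,0,0],[0.4,0,0],[0.3,0,0],[0.2,0,0],[0,0,0],[0,0,0]],"turn":[0,0,0,0,0,0,0,0,0,0]}'; python3 st.py b -41.5 0.1 99.6
```

```text
t: 42.6
eef_pos: [496.1, 61.0, 99.5]
tcp_rot: [3.141, 0.0, 0.026]
ft_force: [0.8, -0.1, -2.5]
opening: 0.204
target 496.4 61.0 | now in housing: fwd -41.8 left 0.1 z 99.5 dyaw -0.02deg
t 42.6 cm tool xyz [ 0.03 -0.   -0.01] turn -0.0 tilt [3.141 0.   ] F [ 0.8 -0.1 -2.5] op 0.204
```

```bash
python3 -m inch '{"hand":[0,0,0,0,0,0],"delta_pos":[[0.15,0,0],[0.15,0,0],[0.15,0,0],[0.1,0,0],[0,0,0],[0,0,0]],"turn":[0,0,0,0,0,0]}'; python3 st.py b -41.5 0.1 99.6
```

```text
t: 43.2
eef_pos: [497.5, 61.1, 99.0]
tcp_rot: [-3.142, 0.011, 0.026]
ft_force: [-19.1, -2.0, 8.5]
opening: 0.204
target 496.4 61.0 | now in housing: fwd -40.4 left 0.2 z 99.0 dyaw -0.00deg
t 43.2 cm tool xyz [-0.11  0.01 -0.06] turn -0.0 tilt [-3.142  0.011] F [-19.1  -2.    8.5] op 0.204
```

```bash
python3 -m inch '{"hand":[0.4,0.4,0.4,0.4,0.4,0.4,0.4,0.4,0.4,0.4],"delta_pos":[[0,0,0],[0,0,0],[0,0,0],[0,0,0],[-0.4,0,-1],[0,0,-2],[0,0,-2],[0,0,-2],[-3,0,-2],[-3,0,-1]],"turn":[0,0,0,0,0,0,0,0,0,0]}'
python3 home.py w12 b; python3 st.py b -50 82 160; python3 - <<'E'
import cv2
p=cv2.imread("pics/w12.png"); cv2.imwrite("pics/w12z.png",cv2.resize(p[20:240,150:420],None,fx=2.6,fy=2.6))
E
```

```text
t: 44.2
eef_pos: [437.4, 59.5, 200.8]
tcp_rot: [3.141, -0.002, 0.026]
ft_force: [0.5, 0.3, 0.7]
opening: 0.401
44.2 [437.4  59.5 200.8]
head top 985 33.831971572617874 (array([-42.56109238,   1.49662304]), 37.92470169067383, 22.62663459777832, 0.4849332273006439) fwd [-61.34960319 -28.41509701]
cover-level pts 855 33.9
standing pts 19046 [-29.5  70.  253.5]
target 485.8 142.7 | now in housing: fwd -105.0 left 0.4 z 201.3 dyaw 0.01deg
t 44.25 cm tool xyz [ 5.5  -8.16  4.13] turn 0.0 tilt [3.142e+00 1.000e-03] F [-2.7  1.5  1. ] op 0.401
```

View pics/w12z.png

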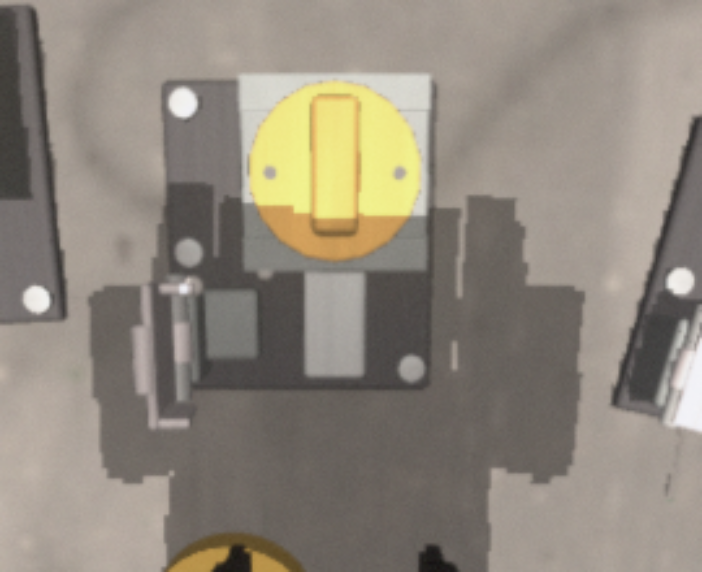

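```bash
python3 -m inch '{"hand":[0,0,0,0,0,0,0,0,0],"delta_pos":[[1.8,-2.1,0],[1.8,-2.1,0],[1.9,-2.1,0],[0,-1.86,0],[0,0,0],[0,0,2],[0,0,2.1],[0,0,0],[0,0,0]],"turn":[0,0,0,0,0,0,0,0,0]}'; python3 st.py b -50 78 158
```

```text
t: 45.15
eef_pos: [490.6, 142.0, 158.8]
tcp_rot: [3.141, 0.001, 0.025]
ft_force: [0.4, -0.8, -0.6]
opening: 0.002
target 485.9 138.7 | now in housing: fwd -45.2 left 81.3 z 158.8 dyaw -0.04deg
t 45.15 cm tool xyz [-0.48  0.33  0.08] turn -0.001 tilt [3.141e+00 1.000e-03] F [ 0.4 -0.8 -0.6] op 0.002
```

```bash
python3 -m inch '{"hand":[0,0,0,0,0,0,0,0,0,0,0,0,0,0,0,0],"delta_pos":[[-0.5,0.33,0.08],[0,0.75,-0.06],[0,0.75,-0.06],[0,0.65,0.08],[0,0.65,0.08],[0,0.6,0.27],[0,0.6,0.28],[0,0.5,0.44],[0,0.5,0.45],[0,0.5,0.73],[0,0.16,0.4],[0,0.16,0.4],[0,0.11,0.43],[0,0.06,0.44],[0,0,0.2],[0,0,0]],"turn":[0,0,0,0,0,0,0,0,0,0,0,0,0,0,0,0]}'; python3 st.py b -50 18 117
```

```text
t: 46.75
eef_pos: [487.3, 79.2, 118.2]
tcp_rot: [3.141, -0.001, 0.026]
ft_force: [-5.7, -1.7, 27.4]
opening: 0.005
target 487.4 78.7 | now in housing: fwd -50.1 left 18.5 z 118.2 dyaw 0.00deg
t 46.75 cm tool xyz [0.01 0.05 0.12] turn 0.0 tilt [ 3.141e+00 -1.000e-03] F [-5.7 -1.7 27.4] op 0.005
```

```bash
python3 -m inch '{"hand":[0,0,0,0,0,0,0,0,0],"delta_pos":[[0,0,-1],[0,0,-2],[0,0,-2],[0,0,-2],[-2,0,-2],[-2,0,-1],[-2,0,0],[0,0,0],[0,0,0]],"turn":[0,0,0,0,0,0,0,0,0]}'
cat > cov.py <<'E'
from h import *
import sys
p,d,C,s=snap(sys.argv[1],sys.argv[2]); X,uv=cloud(sys.argv[1],d,C)
for st in sys.argv[3]:
    H={'a':(558.3,195.0,3.0),'b':(537.9,62.0,1.5),'c':(522.0,-112.1,-10.7)}[st]
    a=np.radians(H[2]); Q=X[:,:2]-H[:2]; L=np.c_[Q[:,0]*np.cos(a)+Q[:,1]*np.sin(a),-Q[:,0]*np.sin(a)+Q[:,1]*np.cos(a),X[:,2]]
    B=L[(L[:,0]>-66)&(L[:,0]<-35)&(L[:,2]>20)&(L[:,2]<60)]
    print(st,[(y,len(k),round(float(np.median(k)),1)) for y in range(-10,60,5) for k in [B[abs(B[:,1]-y)<2.5][:,2]] if len(k)])
    k=B[(B[:,1]>6)&(B[:,1]<40)&(B[:,2]>37)]
    if len(k)>10: print(np.polyfit(k[:,1],k[:,2],1))
E
python3 cov.py wrist w13 bc
```

```text
t: 47.65
eef_pos: [427.7, 77.7, 217.0]
tcp_rot: [3.142, -0.001, 0.026]
ft_force: [-0.7, -0.1, 0.1]
opening: 0.004
b [(-10, 87, 33.8), (-5, 167, 33.9), (0, 179, 43.7), (5, 213, 42.1), (10, 220, 41.8), (15, 218, 41.5), (20, 221, 41.3), (25, 217, 41.1), (30, 203, 40.9), (35, 209, 40.6), (40, 214, 40.3), (45, 219, 41.0), (50, 206, 40.6), (55, 92, 34.0)]
[-0.04743909 42.28502169]
c [(-10, 24, 33.3), (-5, 10, 34.0), (0, 120, 44.0), (5, 228, 42.1), (10, 193, 41.7), (15, 189, 41.5), (20, 201, 41.3), (25, 196, 40.9), (30, 195, 40.7), (35, 202, 40.5), (40, 199, 40.3), (45, 180, 40.9), (50, 256, 40.2), (55, 415, 32.4)]
[-0.0474136  42.15882101]
```

View pics/w13.png

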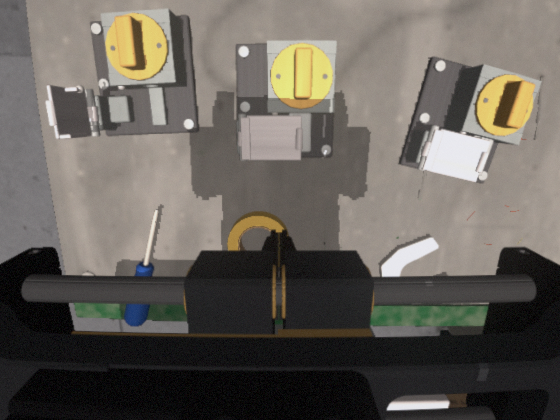

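B and C covers give the same profile, shut with a slope of about 0.047, and neither touches the pin head. Now the third pin.

```bash
python3 -m inch '{"hand":[0.45,0.45,0.45,0.45,0.45,0.45,0.45,0.45,0.45,0.45,0.45,0.45,0.45],"delta_pos":[[1,3,0],[1,3,0],[1,3,0],[1.2,3,0],[1.2,3,0],[1.2,3,0],[1.2,3,0],[1.2,3,0],[1.2,3,0],[1.2,3,0],[1,2.7,0],[0,0,0],[0,0,0]],"turn":[0,0,0,0,0,0,0,0,0,0,0,0,0]}'
python3 pins.py w14 '(552,-248)'; python3 go.py 555 -248 84.2 4
```

```text
t: 49.0
eef_pos: [559.8, -246.4, 216.0]
tcp_rot: [-3.141, 0.001, 0.025]
ft_force: [-0.1, -0.1, -0.2]
opening: 0.45
49.0 [ 559.8 -246.4  216. ]
head 18.802443235056472 680 (array([ 573.99609375, -247.37397766]), 77.52391052246094, 19.635793685913086, 2.0346031188964844)
all 1244 (array([ 578.04888916, -247.12339783]), 85.569091796875, 19.691120147705078, 2.369929075241089)
t 49.05 cm tool xyz [-0.47  0.21 13.2 ] turn -0.044 tilt [-3.141e+00  1.000e-03] F [ 0.2 -0.1  0.8] op 0.451
```

View pics/w14.png

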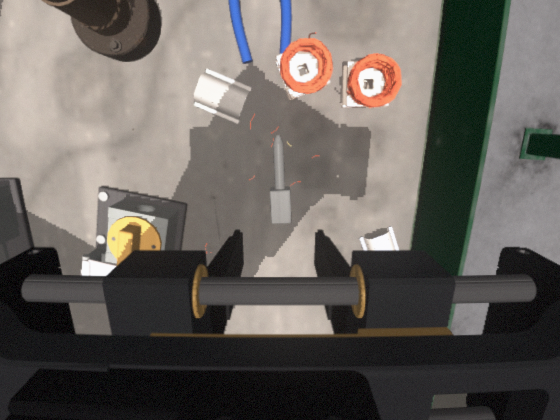

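```bash
python3 - <<'E'
from h import *
z=np.load("w14c.npz"); X,uv=cloud("wrist",np.load("w14.npy"),(z['K'],z['D'],z['T']))
m=(X[:,2]>4)&(X[:,2]<25)&(abs(X[:,0]-578)<48)&(abs(X[:,1]+247)<16); Y=X[m]; print(np.ptp(Y[:,0]),Y[:,0].min())
xs=[];ms=[]
for x in range(538,616,4):
    k=Y[abs(Y[:,0]-x)<2][:,1]
    if len(k)>3: xs.append(x); ms.append((k.min()+k.max())/2); print(x,round(ms[-1],1),round(np.ptp(k),1),end='; ')
f=np.polyfit(xs,ms,1); print(np.degrees(np.arctan(f[0])),np.polyval(f,552),np.polyval(f,555))
E
```

```text
85.72979249738569 535.0375262016107
538 -248.9 18.9; 542 -248.8 18.8; 546 -248.7 18.8; 550 -248.7 18.8; 554 -248.1 19.7; 558 -247.9 19.6; 562 -247.9 19.5; 566 -247.8 19.5; 570 -247.2 19.1; 574 -247.1 8.9; 578 -247.0 8.9; 582 -246.4 9.9; 586 -246.3 9.8; 590 -245.7 8.8; 594 -245.6 8.8; 598 -245.5 8.8; 602 -244.9 9.7; 606 -244.9 9.7; 610 -244.8 9.6; 614 -244.2 8.6; 3.6493210559356655 -248.34871594890956 -248.15737913966274
```

```bash
python3 go.py 555.3 -248.1 84.2 3.6; python3 -m inch '{"hand":[0.45,0.45,0.45,0.45,0.45,0.45,0.45,0.45],"delta_pos":[[-0.45,0.18,2.5],[0,0,2.5],[0,0,2.5],[0,0,2.5],[0,0,2],[0,0,1],[0,0,0],[0,0,0]],"turn":[0,0,0,0,0,-0.037,0,0]}'
python3 go.py 555.3 -248.1 84.2 3.6
```

```text
t 49.05 cm tool xyz [-0.44  0.22 13.2 ] turn -0.037 tilt [-3.141e+00  1.000e-03] F [ 0.2 -0.1  0.8] op 0.451
t: 49.85
eef_pos: [555.4, -247.3, 87.3]
tcp_rot: [3.142, 0.0, 0.063]
ft_force: [0.3, -0.9, 0.5]
opening: 0.448
t 49.85 cm tool xyz [-0.01  0.07  0.31] turn -0.0 tilt [3.142 0.   ] F [ 0.3 -0.9  0.5] op 0.448
```

```bash
python3 -m inch '{"hand":[0.45,0.45,0,0,0,0,0,0,0,0],"delta_pos":[[0,0.05,0.28],[0,0,0],[0,0,0],[0,0,0],[0,0,0],[0,0,0],[0,0,0],[0,0,0],[0,0,0],[0,0,0]],"turn":[0,0,0,0,0,0,0,0,0,0]}'
python3 -m inch '{"hand":[0,0,0,0,0,0,0],"delta_pos":[[0,0,-2],[0,0,-2],[0,0,-2],[0,0,-3],[0,0,-3],[0,0,0],[0,0,0]],"turn":[0,0,0,0,0,0,0]}'
python3 held.py w15; python3 st.py a -104 0 200
```

```text
t: 50.85
eef_pos: [555.3, -248.5, 84.3]
tcp_rot: [3.141, -0.0, 0.063]
ft_force: [-1.1, -0.4, 3.2]
opening: 0.208
t: 51.55
eef_pos: [555.1, -248.4, 204.1]
tcp_rot: [3.141, -0.0, 0.063]
ft_force: [-0.7, -0.2, -1.5]
opening: 0.21
t 51.55 op 0.21 [ 555.1 -248.4  204.1] 0.0629
shank pts 1436
20 245 left mid -0.3 w 9.7 top -69.8
28 256 left mid -0.4 w 9.6 top -69.8
36 256 left mid -0.3 w 9.4 top -69.9
44 269 left mid -0.4 w 9.3 top -69.7
52 270 left mid -0.4 w 9.2 top -69.9
60 140 left mid -0.4 w 8.1 top -71.4
nose fwd max 65.9
head pts 1795 fwd max 18.5 top -65.6
target 454.4 189.6 | now in housing: fwd -26.6 left -442.5 z 203.3 dyaw 0.60deg
t 51.6 cm tool xyz [ -7.27 -44.33   0.33] turn 0.01 tilt [-3.141e+00  1.000e-03] F [-0.1 -0.1 -2.4] op 0.207
```

```bash
python3 -m inch '{"hand":[0,0,0,0,0,0,0,0,0,0,0,0,0,0,0,0,0],"delta_pos":[[-0.5,-3.1,0],[-0.5,-3.2,0],[-0.5,-3.2,0],[-0.5,-3.2,0],[-0.5,-3.2,0],[-0.5,-3.2,0],[-0.5,-3.2,0],[-0.5,-3.2,0],[-0.5,-3.2,0],[-0.5,-3.2,0],[-0.5,-3.1,0],[-0.6,-3.1,0],[-0.6,-3.1,0],[-0.6,-3.1,0],[0,0,0],[0,0,0],[0,0,0]],"turn":[0.01,0,0,0,0,0,0,0,0,0,0,0,0,0,0,0,0]}'
python3 st.py a -104 0 140
```

```text
t: 53.3
eef_pos: [458.7, 189.3, 203.4]
tcp_rot: [3.141, 0.001, 0.052]
ft_force: [-1.5, 0.5, -0.6]
opening: 0.206
target 454.4 189.6 | now in housing: fwd -99.8 left -0.4 z 203.4 dyaw 0.00deg
t 53.3 cm tool xyz [-0.42 -0.04  6.34] turn 0.0 tilt [3.141e+00 1.000e-03] F [-1.5  0.5 -0.6] op 0.206
```

```bash
python3 -m inch '{"hand":[0,0,0,0,0,0,0],"delta_pos":[[-0.45,-0.04,0],[0,0,2],[0,0,2],[0,0,2.2],[0,0,0],[0,0,0],[0,0,0]],"turn":[0,0,0,0,0,0,0]}'
python3 st.py a -104 0 100; python3 held.py w16; python3 rel.py w16 a
```

```text
t: 54.0
eef_pos: [454.5, 190.0, 143.0]
tcp_rot: [-3.141, -0.001, 0.052]
ft_force: [-0.1, 0.2, -1.3]
opening: 0.208
target 454.4 189.6 | now in housing: fwd -103.9 left 0.4 z 143.0 dyaw -0.00deg
t 54.0 cm tool xyz [-0.01  0.04  4.3 ] turn -0.0 tilt [-3.141e+00 -1.000e-03] F [-0.1  0.2 -1.3] op 0.208
t 54.0 op 0.208 [454.5 190.  143. ] 0.0523
shank pts 1437
20 249 left mid -0.3 w 9.7 top -69.6
28 252 left mid -0.3 w 9.5 top -69.6
36 258 left mid -0.3 w 9.4 top -69.7
44 264 left mid -0.3 w 9.3 top -69.7
52 271 left mid -0.3 w 9.2 top -69.6
60 143 left mid -0.3 w 8.1 top -71.2
nose fwd max 65.9
head pts 1798 fwd max 18.4 top -65.5
body z 44.80113724244711 fit in nominal frame (array([-0.90543747,  0.29371643]), 58.25079345703125, 56.644142150878906, 0.7231592535972595)
bar (array([-0.63460159,  0.17412424]), 35.441688537597656, 12.894391059875488, 179.35081481933594)
-26 0.27 56.0; -18 0.12 56.6; -10 0.01 56.3; -2 0.58 56.0; 6 0.24 55.8; 14 0.38 55.5; 22 0.26 55.7;
```

View pics/w16.png

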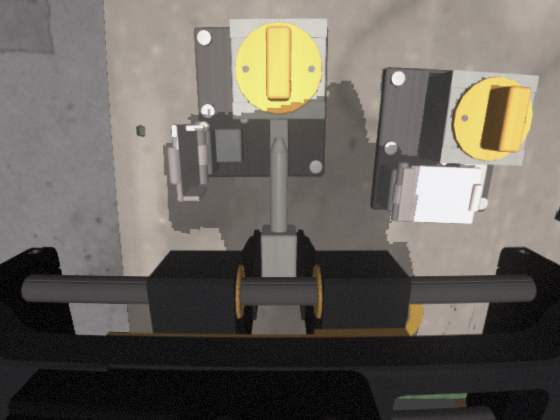

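```bash
python3 -m inch '{"hand":[0,0,0,0,0,0],"delta_pos":[[0,0,1.4],[0,0,1.4],[0,0,1.3],[0,0,0],[0,0,0],[0,0,0]],"turn":[0,0,0,0,0,0]}'
python3 st.py a -104 0.5 99.9
```

```text
t: 54.65
eef_pos: [454.5, 190.2, 102.0]
tcp_rot: [-3.141, -0.001, 0.053]
ft_force: [0.5, 0.3, -1.4]
opening: 0.207
target 454.4 190.1 | now in housing: fwd -103.9 left 0.7 z 102.0 dyaw 0.03deg
t 54.65 cm tool xyz [-0.01  0.02  0.21] turn 0.0 tilt [-3.141e+00 -1.000e-03] F [ 0.5  0.3 -1.4] op 0.207
```

```bash
python3 -m inch '{"hand":[0,0,0,0,0,0,0,0],"delta_pos":[[0,0.02,0.18],[0,0,0],[0.6,0,0],[0.6,0,0],[0.6,0,0],[0.6,0,0],[0,0,0],[0,0,0]],"turn":[0,0,0,0,0,0,0,0]}'; python3 st.py a -42 0.5 99.9
```

```text
t: 55.45
eef_pos: [478.1, 191.1, 99.2]
tcp_rot: [3.141, 0.0, 0.053]
ft_force: [0.2, 0.2, -0.1]
opening: 0.21
target 516.3 193.3 | now in housing: fwd -80.3 left 0.3 z 99.2 dyaw 0.02deg
t 55.45 cm tool xyz [ 3.83 -0.01 -0.07] turn 0.0 tilt [3.141 0.   ] F [ 0.2  0.2 -0.1] op 0.21
```

```bash
python3 -m inch '{"hand":[0,0,0,0,0,0,0,0,0,0],"delta_pos":[[0.5,-0.02,-0.05],[0.6,0,0],[0.6,0,0],[0.6,0,0],[0.6,0,0],[0.4,0,0],[0.3,0,0],[0.2,0,0],[0,0,0],[0,0,0]],"turn":[0,0,0,0,0,0,0,0,0,0]}'; python3 st.py a -42 0.5 99.9
```

```text
t: 56.45
eef_pos: [515.9, 193.4, 99.8]
tcp_rot: [3.141, 0.0, 0.053]
ft_force: [-1.2, -0.2, -0.9]
opening: 0.21
target 516.3 193.3 | now in housing: fwd -42.4 left 0.6 z 99.8 dyaw 0.02deg
t 56.45 cm tool xyz [ 0.04  0.01 -0.01] turn 0.0 tilt [3.141 0.   ] F [-1.2 -0.2 -0.9] op 0.21
```

```bash
python3 -m inch '{"hand":[0,0,0,0,0,0],"delta_pos":[[0.15,0,0],[0.15,0,0],[0.15,0,0],[0.1,0,0],[0,0,0],[0,0,0]],"turn":[0,0,0,0,0,0]}'; python3 st.py a -42 0.5 99.9
```

```text
t: 57.05
eef_pos: [517.3, 193.4, 99.3]
tcp_rot: [3.14, 0.011, 0.053]
ft_force: [-20.8, 0.8, 9.4]
opening: 0.207
target 516.3 193.3 | now in housing: fwd -41.1 left 0.6 z 99.3 dyaw 0.05deg
t 57.05 cm tool xyz [-0.09  0.01 -0.06] turn 0.001 tilt [3.14  0.011] F [-20.8   0.8   9.4] op 0.207
```

```bash
python3 -m inch '{"hand":[0.4,0.4,0.4,0.4,0.4,0.4,0.4,0.4,0.4,0.4],"delta_pos":[[0,0,0],[0,0,0],[0,0,0],[0,0,0],[-0.4,0,-1],[0,0,-2],[0,0,-2],[0,0,-2],[-3,0,-2],[-3,0,-1]],"turn":[0,0,0,0,0,0,0,0,0,0]}'
python3 home.py w17 a; python3 st.py a -50 82 160; python3 - <<'E'
import cv2
p=cv2.imread("pics/w17.png"); cv2.imwrite("pics/w17z.png",cv2.resize(p[20:240,150:420],None,fx=2.6,fy=2.6))
E
```

```text
t: 58.05
eef_pos: [457.4, 190.3, 201.2]
tcp_rot: [-3.141, -0.002, 0.052]
ft_force: [0.4, 0.0, -0.4]
opening: 0.399
58.05 [457.4 190.3 201.2]
head top 982 33.904343236202095 (array([-42.30169678,   2.14276028]), 37.906158447265625, 22.713075637817383, 0.5120954513549805) fwd [-61.0827556  -28.15019853]
cover-level pts 845 33.9
standing pts 14625 [-30.   70.  253.8]
target 504.1 274.3 | now in housing: fwd -105.4 left 0.6 z 201.8 dyaw 0.06deg
t 58.1 cm tool xyz [ 5.54 -8.14  4.18] turn 0.001 tilt [3.142 0.   ] F [-1.1  1.1  1.5] op 0.403
```

View pics/w17z.png

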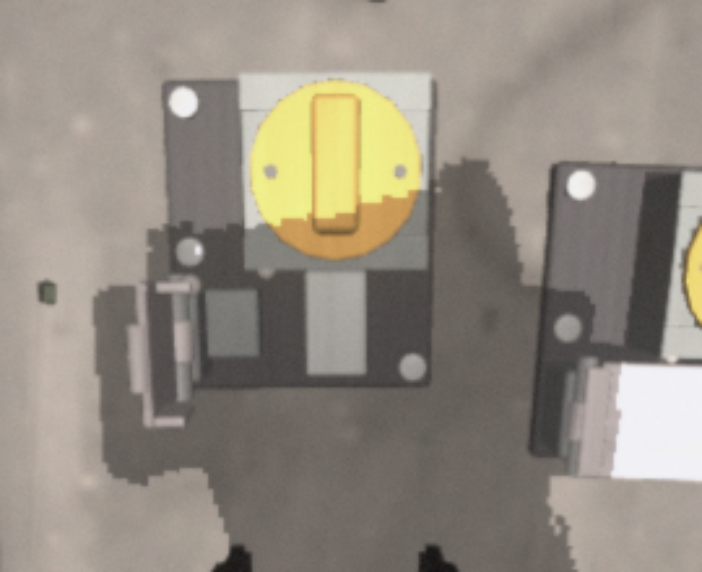

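Pin 3 is home in A, with its head touching the front face. Now the A cover.

```bash
python3 -m inch '{"hand":[0,0,0,0,0,0,0,0,0],"delta_pos":[[1.7,-2.1,0],[1.7,-2.1,0],[1.7,-2.1,0],[0,-1.84,0],[0,0,0],[0,0,2],[0,0,2.1],[0,0,0],[0,0,0]],"turn":[0,0,0,0,0,0,0,0,0]}'; python3 st.py a -50 78 158
```

```text
t: 59.0
eef_pos: [504.3, 273.9, 159.1]
tcp_rot: [3.141, 0.0, 0.053]
ft_force: [0.0, 0.7, 0.3]
opening: 0.009
target 504.3 270.3 | now in housing: fwd -49.8 left 81.6 z 159.1 dyaw 0.01deg
t 59.0 cm tool xyz [-0.02  0.36  0.11] turn 0.0 tilt [3.141 0.   ] F [0.  0.7 0.3] op 0.009
```

```bash
python3 -m inch '{"hand":[0,0,0,0,0,0,0,0,0,0,0,0,0,0,0,0],"delta_pos":[[0,0.36,0.1],[0,0.75,-0.06],[0,0.75,-0.06],[0,0.65,0.08],[0,0.65,0.08],[0,0.6,0.27],[0,0.6,0.28],[0,0.5,0.44],[0,0.5,0.45],[0,0.5,0.73],[0,0.16,0.4],[0,0.16,0.4],[0,0.11,0.43],[0,0.06,0.44],[0,0,0.2],[0,0,0]],"turn":[0,0,0,0,0,0,0,0,0,0,0,0,0,0,0,0]}'; python3 st.py a -50 18 117
python3 -m inch '{"hand":[0,0,0,0,0,0,0,0,0,0],"delta_pos":[[0,0,0],[0,0,-1],[0,0,-2],[0,0,-2],[0,0,-3],[-2,0,-2],[-2,0,-1],[-2,0,0],[0,0,0],[0,0,0]],"turn":[0,0,0,0,0,0,0,0,0,0]}'
python3 cov.py wrist w18 ab
```

```text
t: 60.6
eef_pos: [507.7, 210.9, 118.3]
tcp_rot: [3.142, -0.001, 0.053]
ft_force: [-4.3, -3.1, 22.3]
opening: 0.002
target 507.4 210.4 | now in housing: fwd -49.7 left 18.5 z 118.3 dyaw 0.05deg
t 60.6 cm tool xyz [-0.03  0.05  0.13] turn 0.001 tilt [ 3.142e+00 -1.000e-03] F [-4.3 -3.1 22.3] op 0.002
t: 61.6
eef_pos: [448.1, 208.0, 227.1]
tcp_rot: [-3.142, -0.001, 0.053]
ft_force: [-0.7, -0.3, -0.0]
opening: 0.004
a [(-10, 70, 33.8), (-5, 167, 34.0), (0, 169, 44.0), (5, 205, 42.0), (10, 189, 41.9), (15, 212, 41.5), (20, 194, 41.4), (25, 201, 41.2), (30, 212, 40.9), (35, 186, 40.7), (40, 205, 40.5), (45, 201, 41.0), (50, 186, 40.7), (55, 105, 34.5)]
[-0.04373629 42.21380038]
b [(-10, 52, 33.5), (-5, 44, 34.0), (0, 109, 44.1), (5, 209, 42.2), (10, 179, 41.8), (15, 182, 41.6), (20, 176, 41.3), (25, 182, 41.1), (30, 188, 40.8), (35, 179, 40.7), (40, 181, 40.4), (45, 165, 41.1), (50, 219, 40.5), (55, 312, 33.0)]
[-0.0456813  42.22712376]
```

View pics/w18.png

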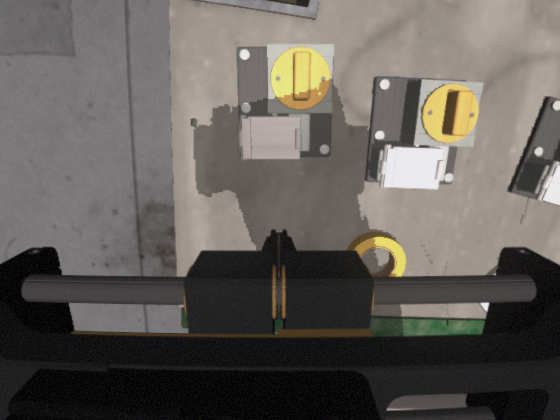

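```bash
python3 -m inch '{"hand":[0,0,0,0,0,0,0],"delta_pos":[[0,0,-3],[0,2,-3],[0,3,0],[0,3,0],[0,3,0],[0,0,0],[0,0,0]],"turn":[0,0,0,0,0,0,0]}'
python3 cov.py wrist w19 abc; python3 - <<'E'
from h import *
p,d,C,s=snap("scene","s19"); cv2.imwrite("pics/s19z.png",cv2.resize(p[170:330,120:360],None,fx=3.2,fy=3.2))
E
```

```text
t: 62.35
eef_pos: [454.2, 97.4, 286.8]
tcp_rot: [-3.142, 0.0, 0.051]
ft_force: [1.0, 0.3, 0.6]
opening: 0.004
a [(-10, 108, 30.6), (-5, 114, 34.1), (0, 188, 42.4), (5, 118, 42.4), (10, 130, 42.0), (15, 131, 41.8), (20, 130, 41.6), (25, 129, 41.3), (30, 130, 41.1), (35, 128, 40.9), (40, 125, 40.6), (45, 138, 41.0), (50, 104, 40.8), (55, 16, 37.4)]
[-0.04581456 42.46647483]
b [(-10, 50, 33.5), (-5, 97, 33.8), (0, 108, 43.6), (5, 136, 42.1), (10, 126, 41.6), (15, 127, 41.5), (20, 128, 41.3), (25, 125, 41.1), (30, 131, 40.9), (35, 124, 40.6), (40, 137, 40.4), (45, 123, 41.0), (50, 133, 40.6), (55, 77, 33.5)]
[-0.04322737 42.13160149]
c [(-10, 18, 33.3), (-5, 14, 34.2), (0, 76, 43.7), (5, 133, 42.0), (10, 113, 41.6), (15, 117, 41.6), (20, 124, 41.3), (25, 116, 41.0), (30, 116, 40.8), (35, 127, 40.5), (40, 117, 40.3), (45, 112, 40.9), (50, 150, 40.2), (55, 231, 32.4)]
[-0.04821093 42.23432996]
```

View pics/s19z.png

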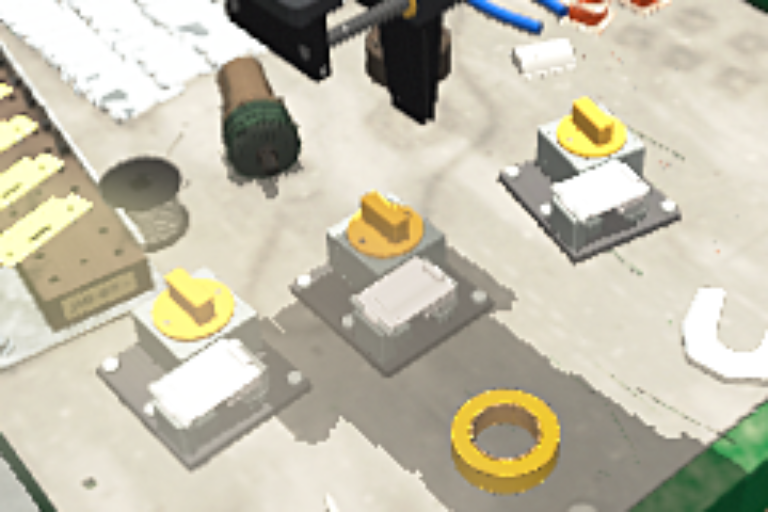

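The scene view shows all three covers down over the heads, and the robot is clear of everything. I'm handing the job in.

```bash
python3 -c "
from cell import ticket
print(ticket.job_done())"
```

```text
the job is handed in; nothing more can be done
None
```

All three pins on the bench are fitted, one in each housing, and all three covers are shut over them. I handed the job in at about 62 s of the 210 s allowed.

- **Bushings:** I turned the three bars into line first. The images showed them within about 1.5° of the housing axes.
- **Pins:** I pushed each pin in until it met about 20 N of firm contact. In the depth images each head then ran from about 28 to 61 mm in front of the bushing axis (28 to 62 mm when home), with its top near z 35.
- **Covers:** I closed each cover only after its pin was home, pressing with 22 to 31 N at the shut level. All three stayed down in the last wrist and scene views; the first had been shut for nearly 30 s by then.
- **One disagreement:** all three covers measured about 0.045 rad above level, where 0 was expected. This is well inside the catch's 0.15 snap point and the same on all three. They did not look to be resting on the pin heads, so I took it as the catch balancing against the spring. I did not test that further.

I saw no sign of a knocked pin, and no pin slipped in the grip.

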